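Lock the cam coupling onto the water canister

TASK

Push the cam-lock coupling fully home onto the grooved neck of the blue water canister with both of its orange arms still up, then swing the arms all the way down one after the other, and let go. Do not disturb the other things on the counter and ledge.

Things in the scene. Friction and masses are not known exactly. Their poses are not given: they have to be found in the camera images.
- coupling_center (a point): Loose aluminium coupling, upright, mouth down, 100 mm tall, 0.33 to 0.52 kg. Point on its axis, 50 mm above its lower rim; z up the axis, y towards arm cam_a. Skirt 68 mm outside, bore 53 mm, 38 mm deep, roof top 46 mm above the rim, then a solid round stub. The arm pivots lie at y = +37 and -37 mm, 32 mm below this point, axes along x.
- coupling_stub (a point): Middle of the coupling's round stub, where it is gripped from above: 34 mm in diameter, from 46 to 100 mm above the coupling's rim; this point is on the axis, 73 mm above the rim. Same axes. Close the fingers along x, clear of the arms.
- cam_a (a joint): Orange cam arm, +y side: 75 mm long from pivot, 18 wide, 7 thick. rad: 0 = up, open (points outward and 0.96 rad above level), grows as it swings down; 1.55 = fully down on its stop (0.59 rad below level). Friction 0.05 N m keeps it where left; press it down near its end. Its cam enters the neck's groove freely only if the coupling is fully home; else it catches on the rim and tilts it.
- cam_b (a joint): The same arm on the coupling's -y side, same values.
- cam_a_end (a point): Point on the middle of cam_a's thickness, 60 mm from its pivot.
- cam_b_end (a point): Point on the middle of cam_b's thickness, 60 mm from its pivot.
- neck_top (a point): Centre of the top face of the canister's fixed metal neck, 130 mm above the counter; z up. Neck 50 mm in diameter, 6 mm tapered lead-in, groove 14 to 32 mm below the top. Canister fixed, blue, 150 mm in diameter. Coupling fully home: its roof is on the neck top, coupling_center 12 mm above this point; resting on the raised seal: 20 mm above. Any turn about the neck will do.
- seal (a joint): Black rubber seal, a 31 mm disc tight in the neck's bore, sticking 8 mm up above the neck top. Value in m: 0 = raised, 0.008 = flush with the neck top. It takes a push of about 8 N to move it down (so the coupling's own weight does not) and it stays where it is pushed.
- mug: Bystander: purple plastic mug, 84 mm wide, 95 mm tall; origin under its centre, z up.
- glass_cup: Bystander: clear glass cup, 68 mm wide, 95 mm tall, on the counter beyond the canister and the coupling; origin under its centre, z up.
- pitcher: Bystander: steel pitcher, 112 mm wide, 180 mm tall, handle at its +y side; origin under its centre, z up.
- soap_box: Bystander: green soap box with flip-top lid, 75 x 110 x 45 mm, on the granite ledge (100 mm high) at the back; origin under its centre.
- tongue_cleaner: Bystander: flat bamboo tongue cleaner, 165 mm long, 5 mm thick, lying on the counter between the canister and the coupling; origin under its middle.
- steel_bowl: Bystander: steel bowl, 120 mm wide, 50 mm tall, on the granite ledge; origin under its centre.
Things that resemble listed ones, but are neither listed nor needed, are in the scene too. Leave any pink or yellow look-alike of the part that bears coupling_center alone.

How it is judged:
On the way, in this order (a step that is already met when the one before it is completed fails the run):
1. the coupling is fully home on the neck with both arms still up (z of coupling_center in the frame of neck_top between 0.006 and 0.0155 m and horizontal distance between coupling_center and neck_top below 0.006 m and angle between coupling_center's own z axis and vertical below 0.1 rad and value of joint each of cam_a, cam_b below 0.7 rad), for 0.2 s.
2. one arm is fully down while the other is still up (z of coupling_center in the frame of neck_top between 0.006 and 0.0155 m and horizontal distance between coupling_center and neck_top below 0.006 m and angle between coupling_center's own z axis and vertical below 0.1 rad and ((value of joint cam_a above 1.42 rad and value of joint cam_b below 0.8 rad) or (value of joint cam_b above 1.42 rad and value of joint cam_a below 0.8 rad))), for 0.1 s.
At the end, for the whole second after the job is handed in: The coupling is fully home on the neck (coupling_center at most 15.5 mm above neck_top, within 6 mm of its axis, leaning less than 0.1 rad) and both arms are down (joint values above 1.42 rad), with the robot clear (z of coupling_center in the frame of neck_top between 0.006 and 0.0155 m and horizontal distance between coupling_center and neck_top below 0.006 m and angle between coupling_center's own z axis and vertical below 0.1 rad and value of joint each of cam_a, cam_b above 1.42 rad); the robot touches nothing.
It fails at once if the glass cup is shifted more than 30 mm or tipped over (distance of glass_cup from where it was at the start of the episode above 0.03 m or angle between glass_cup's own z axis and vertical above 0.5 rad).
It fails at once if the mug or the pitcher is shifted more than 30 mm or tipped over (distance of any of mug, pitcher from where it was at the start of the episode above 0.03 m or angle between any of mug, pitcher's own z axis and vertical above 0.5 rad).
It fails at once if the soap box, the tongue cleaner or the steel bowl is shifted more than 30 mm or tipped over (distance of any of soap_box, tongue_cleaner, steel_bowl from where it was at the start of the episode above 0.03 m or angle between any of soap_box, tongue_cleaner, steel_bowl's own z axis and vertical above 0.5 rad).
It also fails if it takes over 67 s, if anything falls off the work surface, if the arm or the gripper's body presses on something with over 40 N, if the wrist force passes 120 N, or if a joint passes its speed limit or range.

ROBOT

A 6-joint arm with a two-finger parallel gripper is mounted at the origin on the work surface. World frame = base frame: x ahead of the robot, y to its left, z up, the work surface at z = 0. Lengths are in m, angles in rad, forces in N, time in s.
With the tool pointing down it reaches from about 0.375 to 0.975 m from the base axis. Payload 3.8 kg.
Tool frame: the origin (TCP) lies on the centre line of the jaws, within the pads' length; the fingertips stand 14 mm ahead of it and the grasp point (between the pads) lies 5 mm behind it; z points along the fingers, x is the direction in which the jaws open and shut, and the axes are right-handed (so a half turn about z gives the same grasp; the last joint's range is limited). The gripper opens to 85 mm and grips with 20 to 120 N. Pads are 22 mm wide; open, the fingers measure 114 mm over their backs; the gripper's body (76 mm by 85 mm) begins 54 mm behind the grasp point. The pads swing forward as they close: fully open they stand 13 mm farther back than shut.
Start: joints at [-1.149, 0.264, 1.604, -0, 1.274, -0.037], TCP at [0.299, -0.605, 0.215] pointing down, gripper open.
Joint ranges: [-2.63, 2.63], [-0.94, 2.18], [0.31, 2.57], [-1.31, 4.45], [0, 2.66], [-2.55, 2.55]. Speed limits (rad/s): [2.57, 2.57, 3.14, 3.14, 3.14, 3.14].

INTERFACE

Orientations are given as a rotation vector (axis times angle).
In Python, from workcell import bot gives the robot as it stands. The module is installed in compiled form; this text tells all that it offers.
- The arm moves only by the tool arm_command, never from a script. Its argument "steps" is one flat list of numbers, 7 for each row, row after row: the shift along the tool's x, y, z in units of 30 mm (1.0 is 30 mm), then the turn, a rotation vector about the tool's x, y, z in units of 6 degrees (1.0 is 6 degrees), then the opening, from 0 (shut) to 1 (fully open). In form: [tx, ty, tz, ax, ay, az, fingers, tx, ty, tz, ax, ay, az, fingers, ...]. A call has 1 to 10 rows; each row shifts and turns the commanded pose from where the row before left it, along the tool's axes as they then stand; what a row does not reach is not made up. A row lasts 1/8 s, in which the tool goes at most 62.5 mm and 10.7 degrees, less where a joint would pass 70% of its speed; a pose out of reach is approached as far as the arm can. A call is refused whole if a number of a shift passes 1 or a number of a turn 1, either way. A call with a gripper value outside its range is refused whole. The fingers move at their own pace and stop on an object; "squeeze" is the grip in N (left out, the last holds). Time passes only in rows, so rows that do not move let the fingers close. It gives the time, the measured TCP pose, the force and the opening at its end, in the units of the state.
- bot.read_state(): the state, without advancing time (a new reading comes with each control period).
- bot.read_camera(name): name is "scene" or "top"; returns a dict with "img" (420x560x3 uint8, red, green, blue), "camera_matrix" (3x3 intrinsics, pixels), "pose" (4x4, takes a point from camera to world coordinates). Camera axes: x right, y down, z forward; pixel columns grow to the right and rows downward; lengths in m; the calibration is good to about 2 mm. A picture is of the moment at which its call begins. There is no depth.
- bot.finish_job(): hands the job in, once; it reports no verdict.
The state is a dict: "time": time; "q": joint angles; "joint_vel": joint speeds; "joint_torque": joint torques, N m; "tool_pos": TCP position; "tcp_rot": TCP orientation; "wrist_force": force on the tool from outside, world axes, zero at the start; "torque": the same for the moment, N m; "width": opening from 0.0 (shut) to 1.0 (fully open).
Only numpy, scipy, OpenCV 4.12 (cv2) and the standard library are available. Lean on these libraries where they do the work, as an engineer would, in place of code of your own. Each camera call takes 0.05 s, during which the arm holds its last target.

## Working session

There is one attempt and no reset: what is moved stays moved. The work goes in short steps, Python scripts to look and compute and a tool call to move; the robot and the scene stay as the last step left them, time stands still between calls to the robot, and variables do not carry over. Pictures are saved under pics/ and viewed, and the job is handed in when it is done.

Besides the shell and the picture viewer there is one more tool, called by a JSON object that holds its "fn" and its "kwargs", one argument or row to a line. arm_command: Moves the arm, as the interface text tells. Its arguments: {"type":"object","properties":{"steps":{"type":"array","items":{"type":"number"}},"squeeze":{"type":"number"}},"required":["steps"]}

```bash
mkdir -p pics && python3 - <<'E'
from workcell import bot
import cv2,numpy as np
s=bot.read_state();print({k:np.round(v,3) for k,v in s.items()})
for n in("scene","top"):
    c=bot.read_camera(n);cv2.imwrite(f"pics/{n}0.png",c["img"][:,:,::-1]);np.savez(f"{n}0.npz",**c)
    print(n,c["camera_matrix"].round(1).tolist(),c["pose"].round(3).tolist())
E
```

```text
{'time': np.float64(0.0), 'q': array([-1.149,  0.265,  1.605, -0.   ,  1.274, -0.037]), 'joint_vel': array([ 0.001, -0.002, -0.   , -0.   , -0.   ,  0.001]), 'joint_torque': array([-3.0000e-03, -5.1513e+01, -3.6731e+01, -1.0000e-03,  1.3000e-02,
        0.0000e+00]), 'tool_pos': array([ 0.299, -0.604,  0.214]), 'tcp_rot': array([-2.667,  1.657,  0.003]), 'wrist_force': array([-0.232, -0.544,  0.354]), 'torque': array([ 0.03 , -0.06 , -0.041]), 'width': np.float64(1.0)}
scene [[455.7, 0.0, 281.1], [0.0, 455.7, 201.2], [0.0, 0.0, 1.0]] [[0.309, 0.689, -0.656, 1.485], [0.951, -0.223, 0.213, -0.293], [0.001, -0.69, -0.724, 1.094], [0.0, 0.0, 0.0, 1.0]]
top [[383.4, 0.0, 275.3], [0.0, 383.4, 210.1], [0.0, 0.0, 1.0]] [[-0.028, -0.971, 0.236, 0.333], [-1.0, 0.026, -0.008, -0.007], [0.002, -0.237, -0.972, 1.163], [0.0, 0.0, 0.0, 1.0]]
```

View pics/scene0.png

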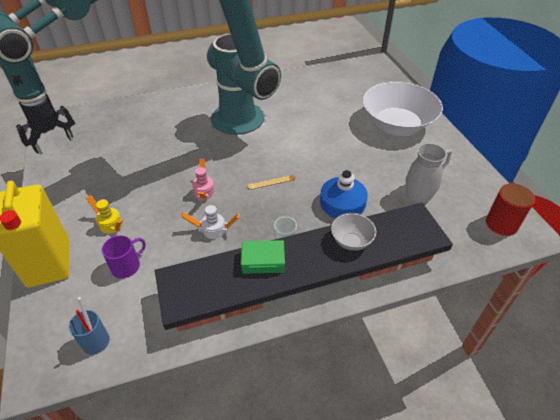

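View pics/top0.png

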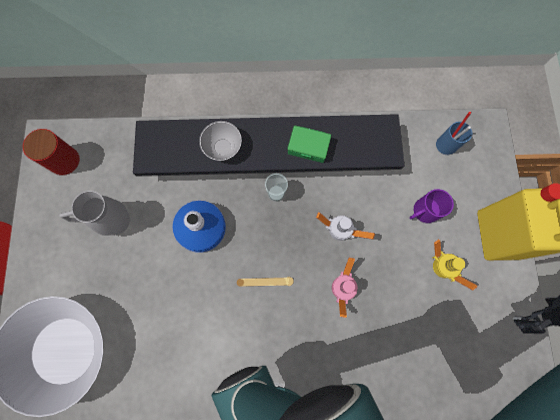

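Three couplings are visible in the top view: aluminium (342,227), pink (345,287) and yellow (450,266). The aluminium one with two orange arms fits the description, since pink and yellow are look-alikes. I'll confirm that in enlarged crops.

```bash
python3 - <<'E'
import cv2,numpy as np
t=cv2.imread("pics/top0.png");s=cv2.imread("pics/scene0.png")
a=cv2.resize(t[190:265,300:390],None,fx=4.4,fy=4.4,interpolation=cv2.INTER_CUBIC)
b=cv2.resize(t[190:265,155:245],None,fx=4.4,fy=4.4,interpolation=cv2.INTER_CUBIC)
c=cv2.resize(s[185:250,170:248],None,fx=5.07,fy=4.1*1.0,interpolation=cv2.INTER_CUBIC)
c=cv2.resize(s[190:250,175:247],None,fx=5.5,fy=4.4,interpolation=cv2.INTER_CUBIC)
c=cv2.resize(s[180:246,172:251],(395,330),interpolation=cv2.INTER_CUBIC)
d=cv2.resize(s[160:226,308:387],(395,330),interpolation=cv2.INTER_CUBIC)
a=a[:298,:395];b=b[:298,:395]
a=cv2.resize(t[190:240,305:385][:, :],(395,247),interpolation=cv2.INTER_CUBIC)
b=cv2.resize(t[200:250,160:240],(395,247),interpolation=cv2.INTER_CUBIC)
cv2.imwrite("pics/crop0.png",np.vstack([np.hstack([a,b]),np.hstack([c,d])]))
E
```

```text
(no output)
```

View pics/crop0.png

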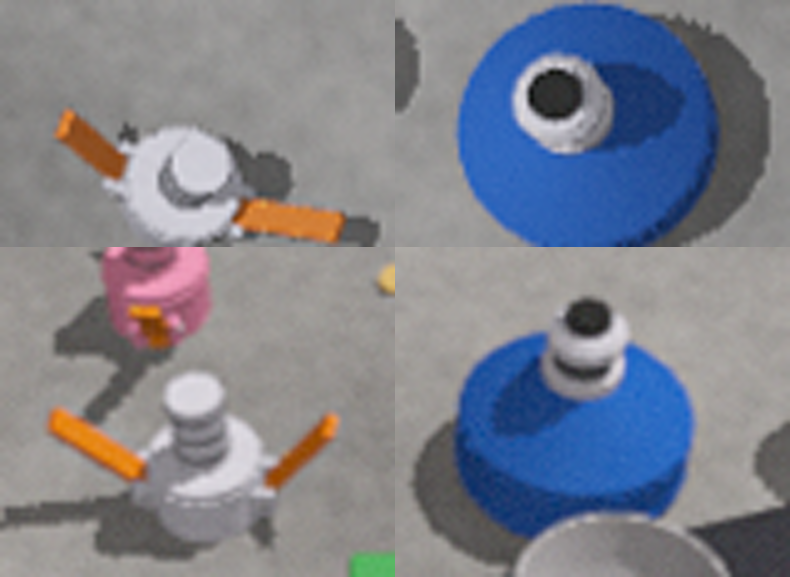

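```bash
cat > h.py <<'E'
import cv2,numpy as np
def ray(c,u,v):
    K=c["camera_matrix"];P=c["pose"];d=P[:3,:3]@np.linalg.solve(K,[u,v,1.]);return P[:3,3],d
def onz(c,u,v,z):
    o,d=ray(c,u,v);return o+d*(z-o[2])/d[2]
def tri(c1,p1,c2,p2):
    o1,d1=ray(c1,*p1);o2,d2=ray(c2,*p2)
    A=np.stack([d1,-d2],1);t=np.linalg.lstsq(A,o2-o1,rcond=None)[0]
    a=o1+d1*t[0];b=o2+d2*t[1];return (a+b)/2,np.linalg.norm(a-b)
def proj(c,p):
    P=np.linalg.inv(c["pose"]);q=c["camera_matrix"]@(P[:3,:3]@p+P[:3,3]);return q[:2]/q[2]
E
python3 - <<'E'
from h import *
T=dict(np.load("top0.npz"));S=dict(np.load("scene0.npz"))
# seal: dark blob
def blob(c,mask,x0,y0,x1,y1,mn=8):
    m=np.zeros(mask.shape,np.uint8);m[y0:y1,x0:x1]=mask[y0:y1,x0:x1]
    n,l,st,ce=cv2.connectedComponentsWithStats(m.astype(np.uint8))
    return [(ce[i].round(2),st[i]) for i in range(1,n) if st[i][4]>=mn]
for n,c,box in(("top",T,(180,205,206,232)),("scene",S,(335,165,358,190))):
    g=c["img"].max(2);print(n,blob(c,g<75,*box))
for n,c,box in(("top",T,(300,195,390,250)),("scene",S,(172,190,250,246))):
    h=cv2.cvtColor(c["img"],cv2.COLOR_RGB2HSV);m=(h[...,0]<20)&(h[...,1]>150)&(h[...,2]>60)
    print(n,blob(c,m,*box))
    ys,xs=np.nonzero(m[box[1]:box[3],box[0]:box[2]])
    n_,l,st,ce=cv2.connectedComponentsWithStats(m.astype(np.uint8))
    for i in range(1,n_):
        if st[i][4]>20 and box[0]<ce[i][0]<box[2] and box[1]<ce[i][1]<box[3]:
            r=cv2.minAreaRect(np.argwhere(l==i)[:,::-1].astype(np.float32));print(cv2.boxPoints(r).round(1).tolist())
print("seal",onz(T,192.4,219,.138),onz(S,346.2,174.4,.138),tri(T,(192.4,219),S,(346.2,174.4)))
print("stub",onz(T,346.1,223.4,.1),onz(S,211,209.4,.1),tri(T,(346.1,223.4),S,(211,209.4)))
print("tips",onz(T,318.4,214.9,.079),onz(T,374.2,235.5,.079))
E
```

```text
top [(array([192.06, 218.63]), array([187, 214,  11,  10,  83], dtype=int32))]
scene [(array([346.23, 173.81]), array([342, 171,   9,   7,  48], dtype=int32)), (array([344.72, 184.33]), array([340, 183,  10,   3,  18], dtype=int32))]
top [(array([322.85, 219.  ]), array([317, 213,  13,  13,  80], dtype=int32)), (array([363.34, 234.22]), array([352, 231,  23,   8, 116], dtype=int32))]
[[315.29998779296875, 215.89999389648438], [318.70001220703125, 212.0], [330.5, 222.3000030517578], [327.1000061035156, 226.1999969482422]]
[[351.79998779296875, 235.60000610351562], [352.5, 230.10000610351562], [374.29998779296875, 232.8000030517578], [373.6000061035156, 238.3000030517578]]
scene [(array([201.98, 195.19]), array([198, 192,   8,   8,  42], dtype=int32)), (array([190.67, 219.07]), array([182, 213,  19,  13,  97], dtype=int32)), (array([232.14, 220.55]), array([225, 214,  14,  14,  56], dtype=int32))]
[[197.5, 192.3000030517578], [201.5, 189.6999969482422], [206.8000030517578, 197.8000030517578], [202.89999389648438, 200.39999389648438]]
[[180.5, 215.39999389648438], [183.10000610351562, 211.3000030517578], [201.39999389648438, 222.8000030517578], [198.8000030517578, 226.89999389648438]]
[[225.0, 226.0], [237.5, 213.5], [239.5, 215.5], [227.0, 228.0]]
seal [0.56352367 0.21180768 0.138     ] [0.57206411 0.21338997 0.138     ] (array([0.56560212, 0.21503696, 0.13124334]), np.float64(0.003618125285444966))
stub [ 0.54747113 -0.21489198  0.1       ] [ 0.55212952 -0.20841381  0.1       ] (array([ 0.54868655, -0.21170364,  0.0977715 ]), np.float64(0.007331987008302661))
tips [ 0.57902592 -0.14046625  0.079     ] [ 0.51420583 -0.29694883  0.079     ]
```

```bash
python3 - <<'E'
from h import *
T=dict(np.load("top0.npz"));S=dict(np.load("scene0.npz"))
# subpixel: upsample, threshold halfway
def up(c,x0,y0,x1,y1,k=8):
    return cv2.resize(c["img"][y0:y1,x0:x1],None,fx=k,fy=k,interpolation=cv2.INTER_CUBIC)
def cont(c,box,fn,k=8):
    m=fn(up(c,*box,k)).astype(np.uint8)
    cs,_=cv2.findContours(m,cv2.RETR_EXTERNAL,cv2.CHAIN_APPROX_NONE);q=max(cs,key=cv2.contourArea)
    M=cv2.moments(q);e=cv2.fitEllipse(q)
    f=lambda p:np.array([box[0]+(p[0]+.5)/k-.5,box[1]+(p[1]+.5)/k-.5])
    return f((M["m10"]/M["m00"],M["m01"]/M["m00"])),f(e[0]),np.array(e[1])/k,e[2]
for n,c,box in(("top",T,(184,208,202,230)),("scene",S,(337,166,356,181))):
    for th in (90,120):
        r=cont(c,box,lambda i:i.max(2)<th);print(n,th,r,onz(c,*r[0],.138))
# neck whole: non-blue bright
for n,c,box in(("top",T,(180,205,212,236)),("scene",S,(332,164,360,194))):
    r=cont(c,box,lambda i:(i[...,0].astype(int)>100));print(n,"white",r)
for (n,c,box) in (("top",T,(335,213,358,232)),("scene",S,(202,198,220,218))):
    cv2.imwrite(f"pics/stub_{n}.png",up(c,*box,24)[...,::-1])
E
python3 -c "
import cv2;import numpy as np
a=cv2.imread('pics/stub_top.png');b=cv2.imread('pics/stub_scene.png');print(a.shape,b.shape)
h=max(a.shape[0],b.shape[0]);o=np.zeros((h,a.shape[1]+b.shape[1],3),np.uint8);o[:a.shape[0],:a.shape[1]]=a;o[:b.shape[0],a.shape[1]:]=b
cv2.imwrite('pics/stubs.png',cv2.resize(o,None,fx=.5,fy=.5))"
```

```text
top 90 (array([192.08885561, 218.62940092]), array([192.08773422, 218.6299324 ]), array([ 9.8385725 , 10.99521637]), 83.19802856445312) [0.56458497 0.21268209 0.138     ]
top 120 (array([192.19634101, 218.63157275]), array([192.19567776, 218.63467312]), array([10.26914406, 11.68130589]), 82.5055160522461) [0.56457087 0.21238829 0.138     ]
scene 90 (array([346.09510983, 173.76105169]), array([346.09391117, 173.75662422]), array([7.21494341, 8.81358242]), 85.32300567626953) [0.56931875 0.21423915 0.138     ]
scene 120 (array([346.04737614, 173.72932964]), array([346.04366398, 173.72391319]), array([7.93098927, 9.64333439]), 80.75418853759766) [0.56914199 0.21415699 0.138     ]
top white (array([193.31701282, 220.52704824]), array([193.31273651, 220.52697945]), array([19.04891205, 20.96821976]), 134.95541381835938)
scene white (array([345.83275388, 174.63474073]), array([345.81575584, 174.26006031]), array([28.35191917, 29.08721733]), 124.08110046386719)
(456, 552, 3) (480, 432, 3)
```

View pics/stubs.png

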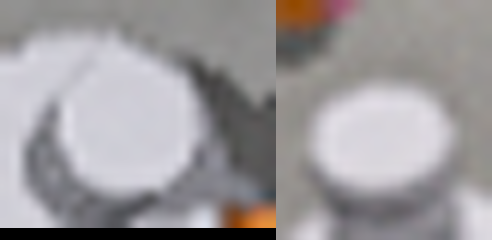

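```bash
python3 - <<'E'
from h import *
T=dict(np.load("top0.npz"));S=dict(np.load("scene0.npz"))
print(onz(T,345.25,222.67,.1),onz(S,210.46,208.7,.1))
for a,b in (((317,214),(374,235.5)),): print(onz(T,*a,.079),onz(T,*b,.079))
for a,b in (((181.8,213.4),(238.5,214.5)),): print(onz(S,*a,.079),onz(S,*b,.079))
for n,p in (("tc",(264,282)),):print(onz(T,*p,.003),onz(T,238,282,.003),onz(T,292,282,.003))
print("glass",onz(T,276,195,.0),onz(T,276,180,.095),"can",onz(T,199,226,.09),"pink",onz(T,345,286,.1),onz(T,350,262,.08),onz(T,342,313,.08))
print("pitcher",onz(T,88,208,.18))
E
```

```text
[ 0.54964236 -0.21263658  0.1       ] [ 0.54886317 -0.20935193  0.1       ]
[ 0.58181358 -0.13654964  0.079     ] [ 0.5142215  -0.29637605  0.079     ]
[ 0.52148464 -0.29330372  0.079     ] [ 0.57816158 -0.13263958  0.079     ]
[0.39599582 0.02315861 0.003     ] [0.39812884 0.10050185 0.003     ] [ 0.39369814 -0.06015501  0.003     ]
glass [ 0.66487809 -0.02013358  0.        ] [ 0.68327105 -0.02031947  0.095     ] can [0.55338331 0.20277925 0.09      ] pink [ 0.37392624 -0.19949432  0.1       ] [ 0.44052188 -0.22187649  0.08      ] [ 0.30270412 -0.18982734  0.08      ]
pitcher [0.59131226 0.47878836 0.18      ]
```

The crop confirms it: the aluminium coupling has its stub top at top-view (345.3,222.7) and scene (210.5,208.7). That gives x, y of about (0.549,-0.211), with the arms along about 69°. The seal and neck are at about (0.567,0.213). I'm moving over the coupling now, turning first.

{"fn": "arm_command", "kwargs": {
  "steps": [0,0,-0.2,0,0,-0.885,1,0,0,-0.2,0,0,-0.885,1,0,0,-0.2,0,0,-0.885,1,0,0,-0.2,0,0,-0.885,1,0,0,-0.2,0,0,-0.885,1,0,0,-0.2,0,0,-0.885,1,0,0,0,0,0,-0.885,1,0,0,0,0,0,-0.885,1],
  "squeeze": 50
}}

```text
time: 1.1
tool_pos: [0.2988, -0.6049, 0.2504]
tcp_rot: [-3.088, 0.574, 0.001]
wrist_force: [-0.5, 0.3, 0.1]
width: 0.999
```

{"fn": "arm_command", "kwargs": {
  "steps": [0.19,-0.95,0,0,0,0,1,0.19,-0.95,0,0,0,0,1,0.19,-0.95,0,0,0,0,1,0.19,-0.95,0,0,0,0,1,0.19,-0.95,0,0,0,0,1,0.19,-0.95,0,0,0,0,1,0.19,-0.95,0,0,0,0,1,0.19,-0.95,0,0,0,0,1]
}}

```text
time: 2.1
tool_pos: [0.4246, -0.4068, 0.2506]
tcp_rot: [-3.087, 0.579, 0.001]
wrist_force: [-0.3, -0.0, -0.4]
width: 1.002
```

{"fn": "arm_command", "kwargs": {
  "steps": [0.19,-0.95,0,0,0,0,1,0.19,-0.95,0,0,0,0,1,0.19,-0.95,0,0,0,0,1,0.19,-0.95,0,0,0,0,1,0.19,-0.95,0,0,0,0,1,0.19,-0.95,0,0,0,0,1,0.19,-0.95,0,0,0,0,1]
}}

```text
time: 2.98
tool_pos: [0.5335, -0.2353, 0.2506]
tcp_rot: [-3.087, 0.579, 0.001]
wrist_force: [-0.8, -0.8, -0.1]
width: 1.002
```

```bash
cat >> h.py <<'E'
from scipy.spatial.transform import Rotation as Rn
def resid(s,pos,yaw):
    "units for the move to pos with tool-down, jaw axis at yaw(deg); shift expressed in present tool axes"
    R=Rn.from_rotvec(s["tcp_rot"]);t=np.radians(yaw)
    D=np.array([[np.cos(t),np.sin(t),0],[np.sin(t),-np.cos(t),0],[0,0,-1]]).T if 0 else np.stack([[np.cos(t),np.sin(t),0],[np.sin(t),-np.cos(t),0],[0,0,-1]],1)
    rv=np.degrees((R.inv()*Rn.from_matrix(D)).as_rotvec())/6
    return (R.inv().apply(np.array(pos)-s["tool_pos"])/.03).round(3),rv.round(3)
def show(s):
    x=Rn.from_rotvec(s["tcp_rot"]).as_matrix()
    print("t",s["time"].round(2),"pos",s["tool_pos"].round(4),"jaw",np.degrees(np.arctan2(x[1,0],x[0,0])).round(2),"zax",x[:,2].round(4),"F",s["wrist_force"].round(2),"M",s["torque"].round(2),"w",round(float(s["width"]),3))
E
python3 - <<'E'
from h import *
from workcell import bot
s=bot.read_state();show(s);print(resid(s,(.549,-.211,.16),-21.2),s["q"].round(3))
c=bot.read_camera("top");cv2.imwrite("pics/top1.png",c["img"][:,:,::-1])
c=bot.read_camera("scene");cv2.imwrite("pics/scene1.png",c["img"][:,:,::-1])
E
```

```text
Traceback (most recent call last):
  File "h.py", line 21, in show
    print("t",s["time"].round(2),"pos",s["tool_pos"].round(4),"jaw",np.degrees(np.arctan2(x[1,0],x[0,0])).round(2),"zax",x[:,2].round(4),"F",s["wrist_force"].round(2),"M",s["torque"].round(2),"w",round(float(s["width"]),3))
              ^^^^^^^^^^^^^^^
AttributeError: 'float' object has no attribute 'round'
```

```bash
sed -i 's/s\["time"\].round(2)/round(s["time"],2)/' h.py; python3 - <<'E'
from h import *
from workcell import bot
s=bot.read_state();show(s);print(resid(s,(.549,-.211,.16),-21.2),s["q"].round(3))
E
```

```text
t 2.98 pos [ 0.5335 -0.2353  0.2506] jaw -21.26 zax [-6.e-04  8.e-04 -1.e+00] F [-0.77 -0.76 -0.15] M [0.06 0.02 0.02] w 1.002
(array([ 0.189, -0.942,  3.02 ]), array([-0.005,  0.008, -0.009])) [-0.458  0.071  1.762  0.     1.31  -0.088]
```

{"fn": "arm_command", "kwargs": {
  "steps": [0.19,-0.94,0.5,0,0,0,1,0,0,1,0,0,0,1,0,0,1,0,0,0,1,0,0,0.5,0,0,0,1,0,0,0,0,0,0,1]
}}

```text
time: 3.6
tool_pos: [0.5478, -0.2124, 0.1596]
tcp_rot: [-3.087, 0.579, 0.005]
wrist_force: [0.2, -0.1, -1.8]
width: 1.002
```

```bash
python3 - <<'E'
from h import *
from workcell import bot
s=bot.read_state();show(s)
im=[]
for n,b in(("top",(300,190,390,260)),("scene",(165,150,255,220))):
    c=bot.read_camera(n);np.savez(n+"1.npz",**c);x0,y0,x1,y1=b
    im.append(cv2.resize(c["img"][y0:y1,x0:x1,::-1],None,fx=4.4,fy=4.4,interpolation=cv2.INTER_CUBIC)[:,:396])
    print(n,"tcp",proj(c,s["tool_pos"]),"tip",proj(c,s["tool_pos"]-[0,0,.014]))
cv2.imwrite("pics/over1.png",np.hstack(im))
E
```

```text
t 3.6 pos [ 0.5478 -0.2124  0.1596] jaw -21.24 zax [-0.0028  0.0014 -1.    ] F [ 0.15 -0.08 -1.79] M [-0.   -0.03 -0.02] w 1.002
top tcp [349.19068172 218.77469651] tip [348.21601113 219.88247717]
scene tcp [207.02349727 194.62562802] tip [207.59020293 198.01393945]
```

View pics/over1.png

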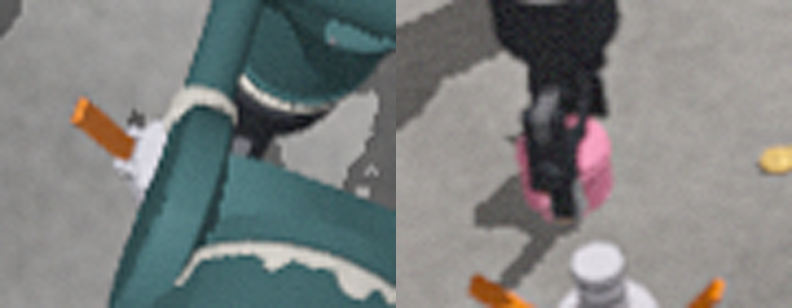

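```bash
python3 - <<'E'
from h import *
S=dict(np.load("scene1.npz"));x=np.array([.932,-.362,0]);p=np.array([.5478,-.2124,.1596])
for z in(-.014,0): 
  for k in(.043,.05,.057):print(z,k,proj(S,p+x*k+[0,0,z]))
print(proj(S,np.array([.549,-.211,.1])),proj(S,np.array([.549,-.2125,.1])))
h=S["img"][150:215,190:230].max(2);print((h[40:54:2]<70).astype(int))
E
```

```text
-0.014 0.043 [205.03513483 208.91330988]
-0.014 0.05 [204.60853855 210.7378848 ]
-0.014 0.057 [204.17872759 212.57620914]
0 0.043 [204.43505261 205.53297609]
0 0.05 [204.00279085 207.35928202]
0 0.057 [203.56724567 209.19946036]
[209.92235641 208.85822189] [209.42408102 208.97290137]
[[0 0 0 0 0 0 1 1 1 1 1 1 1 1 1 1 0 0 0 0 0 0 0 0 0 0 0 0 0 0 0 0 0 0 0 0
  0 0 0 0]
 [0 0 0 0 0 0 1 1 1 1 1 1 1 1 1 0 0 0 0 0 0 0 0 0 0 0 0 0 0 0 0 0 0 0 0 0
  0 0 0 0]
 [0 0 0 0 0 0 0 0 0 0 1 1 1 1 1 0 0 0 0 0 0 0 0 0 0 0 0 0 0 0 0 0 0 0 0 0
  0 0 0 0]
 [0 0 0 0 0 0 0 0 0 0 0 1 1 1 1 1 0 0 0 0 0 0 0 0 0 0 0 0 0 0 0 0 0 0 0 0
  0 0 0 0]
 [0 0 0 0 0 0 0 0 0 0 0 1 1 1 1 1 0 0 0 0 0 0 0 0 0 0 0 0 0 0 0 0 0 0 0 0
  0 0 0 0]
 [0 0 0 0 0 0 0 0 0 0 0 0 0 0 0 0 0 0 0 0 0 0 0 0 0 0 0 0 0 0 0 0 0 0 0 0
  0 0 0 0]
 [0 0 0 0 0 0 0 0 0 0 0 0 0 0 0 0 0 0 0 0 0 0 0 0 0 0 0 0 0 0 0 0 0 0 0 0
  0 0 0 0]]
```

{"fn": "arm_command", "kwargs": {
  "steps": [0,-0.09,0.7,0,0,0,1,0,0,0.8,0,0,0,1,0,0,0.8,0,0,0,1,0,0,0.69,0,0,0,1,0,0,0,0,0,0,1]
}}

```text
time: 4.32
tool_pos: [0.5495, -0.2108, 0.071]
tcp_rot: [-3.087, 0.579, 0.002]
wrist_force: [0.7, -0.0, -0.2]
width: 1.003
```

{"fn": "arm_command", "kwargs": {
  "steps": [0,0,0,0,0,0,0.4,0,0,0,0,0,0,0.2,0,0,0,0,0,0,0.2,0,0,0,0,0,0,0.2,0,0,0,0,0,0,0.2,0,0,0,0,0,0,0.2],
  "squeeze": 60
}}

```text
time: 5.08
tool_pos: [0.5507, -0.2113, 0.0729]
tcp_rot: [3.087, -0.579, 0.003]
wrist_force: [-1.3, 1.5, 5.9]
width: 0.362
```

```bash
python3 - <<'E'
from h import *
from workcell import bot
s=bot.read_state();show(s)
E
```

```text
t 5.08 pos [ 0.5507 -0.2113  0.0729] jaw -21.23 zax [ 1.6e-03 -7.0e-04 -1.0e+00] F [-1.26  1.51  5.92] M [0.05 0.22 0.02] w 0.362
```

{"fn": "arm_command", "kwargs": {
  "steps": [0,0,-0.5,0,0,0,0.2,0,0,-0.5,0,0,0,0.2,0,0,0,0,0,0,0.2]
}}

```text
time: 5.45
tool_pos: [0.5515, -0.2116, 0.1034]
tcp_rot: [3.087, -0.579, 0.006]
wrist_force: [0.8, -0.7, -3.4]
width: 0.363
```

```bash
python3 - <<'E'
from h import *
from workcell import bot
s=bot.read_state();show(s)
im=[]
for n,b in(("top",(300,190,390,260)),("scene",(165,165,255,235))):
    c=bot.read_camera(n);np.savez(n+"2.npz",**c);x0,y0,x1,y1=b
    im.append(cv2.resize(c["img"][y0:y1,x0:x1,::-1],None,fx=4.4,fy=4.4,interpolation=cv2.INTER_CUBIC)[:,:396])
cv2.imwrite("pics/grip2.png",np.hstack(im))
E
```

```text
t 5.45 pos [ 0.5515 -0.2116  0.1034] jaw -21.23 zax [ 0.0036 -0.0016 -1.    ] F [ 0.83 -0.72 -3.41] M [-0.05 -0.03 -0.03] w 0.363
```

View pics/grip2.png

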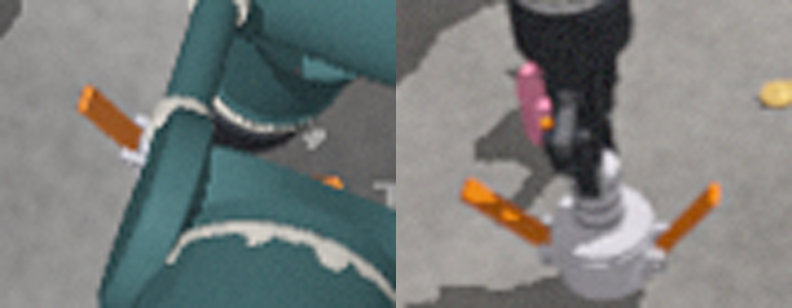

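Gripped and lifted upright: the scene crop shows both arms up and the fingers on the stub. I'll raise it and carry it over.

{"fn": "arm_command", "kwargs": {
  "steps": [0,0,-0.94,0,0,0,0.2,0,0,-0.94,0,0,0,0.2,0,0,-0.94,0,0,0,0.2,0,0,-0.94,0,0,0,0.2,0,0,-0.94,0,0,0,0.2]
}}

```text
time: 6.18
tool_pos: [0.5493, -0.2107, 0.2421]
tcp_rot: [-3.087, 0.579, 0.003]
wrist_force: [0.6, -0.3, -3.7]
width: 0.364
```

{"fn": "arm_command", "kwargs": {
  "steps": [-0.31,-0.89,0,0,0,0,0.2,-0.31,-0.89,0,0,0,0,0.2,-0.31,-0.89,0,0,0,0,0.2,-0.31,-0.89,0,0,0,0,0.2,-0.31,-0.89,0,0,0,0,0.2,-0.31,-0.89,0,0,0,0,0.2,-0.31,-0.89,0,0,0,0,0.2,-0.31,-0.89,0,0,0,0,0.2]
}}

```text
time: 7.18
tool_pos: [0.5573, 0.0161, 0.2412]
tcp_rot: [3.088, -0.579, -0.003]
wrist_force: [-0.0, 0.0, -3.7]
width: 0.372
```

{"fn": "arm_command", "kwargs": {
  "steps": [-0.31,-0.89,0,0,0,0,0.2,-0.31,-0.89,0,0,0,0,0.2,-0.31,-0.89,0,0,0,0,0.2,-0.31,-0.89,0,0,0,0,0.2,-0.31,-0.89,0,0,0,0,0.2,-0.31,-0.89,0,0,0,0,0.2,-0.31,-0.89,0,0,0,0,0.2,0,0,0,0,0,0,0.2]
}}

```text
time: 8.18
tool_pos: [0.5643, 0.2146, 0.2411]
tcp_rot: [3.088, -0.575, -0.003]
wrist_force: [-0.2, -1.8, -3.7]
width: 0.362
```

```bash
cat > look.py <<'E'
import sys
from h import *
from workcell import bot
tag=sys.argv[1]
s=bot.read_state();show(s)
im=[]
for n,b in(("top",(150,180,240,250)),("scene",(300,115,390,185))):
    c=bot.read_camera(n);np.savez(n+tag+".npz",**c);x0,y0,x1,y1=b
    im.append(cv2.resize(c["img"][y0:y1,x0:x1,::-1],None,fx=4.4,fy=4.4,interpolation=cv2.INTER_CUBIC)[:,:396])
cv2.imwrite(f"pics/l{tag}.png",np.hstack(im))
E
python3 look.py 3
```

```text
t 8.18 pos [0.5643 0.2146 0.2411] jaw -21.09 zax [-0.0018  0.     -1.    ] F [-0.19 -1.78 -3.73] M [-0.12  0.02  0.08] w 0.362
```

View pics/l3.png

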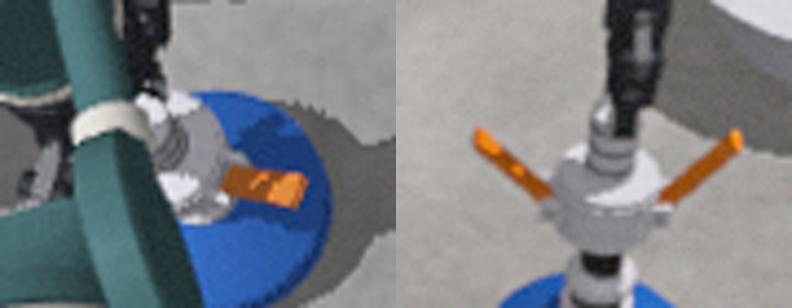

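```bash
python3 - <<'E'
from h import *
S=dict(np.load("scene3.npz"))
x0,y0,x1,y1=322,135,368,185
im=cv2.resize(S["img"][y0:y1,x0:x1,::-1],None,fx=12,fy=12,interpolation=cv2.INTER_CUBIC)
p=np.array([.5643,.2146,.2411])
for k in range(0,46,5): cv2.line(im,(k*12+6,0),(k*12+6,8),(0,0,255),1); 
for k in range(0,50,5): cv2.line(im,(0,k*12+6),(8,k*12+6),(0,0,255),1)
cv2.imwrite("pics/big3.png",im)
for n,z in(("rim",.0729),("roof",.0729-.046),):
    print(n,proj(S,p-[0,0,z]))
print("neck pred",proj(S,np.array([.567,.2133,.138])))
E
```

```text
rim [346.57360647 165.36009526]
roof [348.19968192 153.75652358]
neck pred [345.51099798 173.33580886]
```

View pics/big3.png

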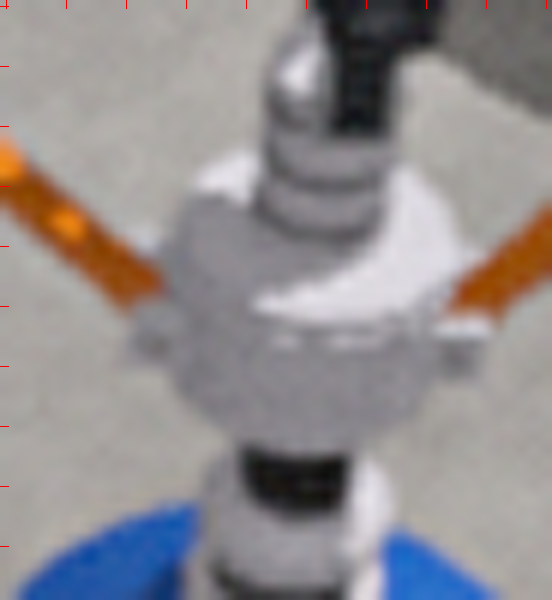

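```bash
python3 - <<'E'
from h import *
S=dict(np.load("scene3.npz"));S0=dict(np.load("scene0.npz"))
d=np.abs(S["img"].astype(int)-S0["img"]).sum(2)
# row-wise subpixel outer edges by threshold interpolation on smoothed diff
for v in range(138,175):
    xs=np.nonzero(d[v,325:368]>60)[0]+325
    print(v,xs.min() if len(xs) else None,xs.max() if len(xs) else None,(xs.min()+xs.max())/2 if len(xs) else None, "".join('#' if q>60 else '.' for q in d[v,325:368]))
E
```

```text
138 345 358 351.5 ....................##############.........
139 345 357 351.0 ....................#...#########..........
140 344 355 349.5 ...................#.##.#######............
141 344 355 349.5 ...................#.##########............
142 344 355 349.5 ...................##..########............
143 344 355 349.5 ...................############............
144 344 355 349.5 ...................############............
145 344 354 349.0 ...................###########.............
146 344 354 349.0 ...................###########.............
147 341 354 347.5 ................#..###########.............
148 340 354 347.0 ...............###.#####...###.............
149 325 356 340.5 #............#####.##########.##...........
150 325 357 341.0 ##...........################.###..........
151 325 358 341.5 ####..........##.###########.#####.........
152 325 367 346.0 #####.......#######################.......#
153 325 367 346.0 ######......#######################......##
154 325 367 346.0 #######.#..#################.######.....###
155 325 367 346.0 ########..#################.
[... 493 characters left out ...]
....##...###......
164 333 361 347.0 ........################.#######.####......
165 335 361 348.0 ..........############..##.##########......
166 336 360 348.0 ...........##########.#.....##.#####.......
167 337 353 345.0 ............########.###...##..............
168 338 354 346.0 .............#############.###.............
169 339 354 346.5 ..............######.....#####.............
170 340 353 346.5 ...............###..###..####..............
171 341 351 346.0 ................#.#######.#................
172 341 350 345.5 ................##########.................
173 340 343 341.5 ...............##.#........................
174 339 349 344.0 ..............#.....#####..................
```

```bash
python3 - <<'E'
from h import *
S=dict(np.load("scene3.npz"));T=dict(np.load("top3.npz"))
p=np.array([.5643,.2146,.2411-.0729])
th=np.linspace(0,2*np.pi,360)
def circ(c,r,z): 
    q=np.array([proj(c,c_) for c_ in (p+[0,0,z]+np.stack([r*np.cos(th),r*np.sin(th),0*th],1))]);return q.min(0).round(2),q.max(0).round(2)
print("S rim",circ(S,.034,0),"roof",circ(S,.034,.046),"stubtop",circ(S,.017,.1))
print("T rim",circ(T,.034,0),"roof",circ(T,.034,.046),"stubtop",circ(T,.017,.1))
for d in ([0,0],[.003,0],[0,.003]): print(d,proj(S,np.array([.567+d[0],.2133+d[1],.138])),proj(T,np.array([.567+d[0],.2133+d[1],.138])))
x0,y0,x1,y1=170,190,225,235
im=cv2.resize(T["img"][y0:y1,x0:x1,::-1],None,fx=12,fy=12,interpolation=cv2.INTER_CUBIC)
for k in range(0,55,5): cv2.line(im,(k*12+6,0),(k*12+6,8),(0,0,255),1); 
for k in range(0,45,5): cv2.line(im,(0,k*12+6),(8,k*12+6),(0,0,255),1)
cv2.imwrite("pics/bigT3.png",im)
E
```

```text
S rim (array([335.33, 157.98]), array([357.86, 173.  ])) roof (array([336.67, 146.39]), array([359.77, 161.38])) stubtop (array([344.27, 135.69]), array([356.17, 143.14]))
T rim (array([176.16, 203.93]), array([201.8 , 228.89])) roof (array([171.64, 199.4 ]), array([198.46, 225.44])) stubtop (array([172.87, 200.29]), array([187.04, 214.  ]))
[0, 0] [345.51099798 173.33580886] [191.88356303 217.77338211]
[0.003, 0] [345.90279745 173.9692814 ] [191.90964919 216.70384688]
[0, 0.003] [346.40870854 173.13116644] [190.78534362 217.80257168]
```

View pics/bigT3.png

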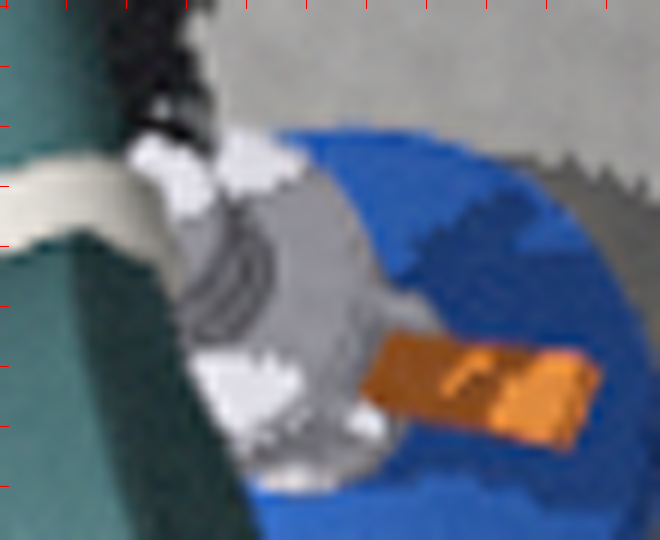

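{"fn": "arm_command", "kwargs": {
  "steps": [0.15,-0.04,0.4,0,0,0,0.2,0,0,0.27,0,0,0,0.2,0,0,0,0,0,0,0.2]
}}

```text
time: 8.65
tool_pos: [0.5686, 0.2114, 0.2203]
tcp_rot: [3.086, -0.58, -0.005]
wrist_force: [-0.5, -0.8, -3.5]
width: 0.365
```

```bash
python3 look.py 4 && python3 - <<'E'
from h import *
from workcell import bot
S=dict(np.load("scene4.npz"));T=dict(np.load("top4.npz"))
o=[]
for c,(x0,y0) in((S,(325,145)),(T,(173,195))):
    im=cv2.resize(c["img"][y0:y0+42,x0:x0+42,::-1],None,fx=9.4,fy=9.4,interpolation=cv2.INTER_CUBIC)
    for k in range(0,42,5):
        q=int(k*9.4+4.7);cv2.line(im,(q,0),(q,7),(0,0,255),1);cv2.line(im,(0,q),(7,q),(0,0,255),1)
    o.append(im)
cv2.imwrite("pics/big4.png",np.hstack(o))
p=bot.read_state()["tool_pos"]-[0,0,.0729]
th=np.linspace(0,2*np.pi,360)
def circ(c,r,z): 
    q=np.array([proj(c,c_) for c_ in (p+[0,0,z]+np.stack([r*np.cos(th),r*np.sin(th),0*th],1))]);return q.min(0).round(2),q.max(0).round(2)
print("S rim",circ(S,.034,0),"roof",circ(S,.034,.046));print("T rim",circ(T,.034,0),"roof",circ(T,.034,.046))
E
```

```text
t 8.65 pos [0.5686 0.2114 0.2203] jaw -21.29 zax [-0.0032 -0.0011 -1.    ] F [-0.46 -0.76 -3.5 ] M [0.03 0.05 0.02] w 0.365
S rim (array([334.64, 163.9 ]), array([357.  , 179.01])) roof (array([335.96, 152.54]), array([358.88, 167.63]))
T rim (array([178.97, 203.86]), array([204.11, 228.34])) roof (array([174.67, 199.42]), array([200.95, 224.93]))
```

View pics/big4.png

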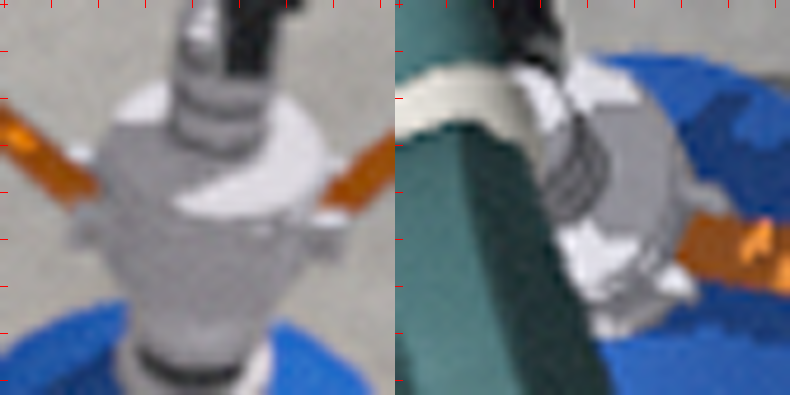

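{"fn": "arm_command", "kwargs": {
  "steps": [-0.03,-0.08,0.25,0,0,0,0.2,0,0,0.25,0,0,0,0.2,0,0,0,0,0,0,0.2]
}}

```text
time: 9.12
tool_pos: [0.5688, 0.2148, 0.2059]
tcp_rot: [3.087, -0.578, -0.003]
wrist_force: [-0.9, -1.0, -3.0]
width: 0.366
```

```bash
python3 -c "
from h import *
from workcell import bot
show(bot.read_state())"
```

```text
t 9.12 pos [0.5688 0.2148 0.2059] jaw -21.22 zax [-2.1e-03 -8.0e-04 -1.0e+00] F [-0.91 -1.03 -2.97] M [-0.03 -0.    0.04] w 0.366
```

{"fn": "arm_command", "kwargs": {
  "steps": [0,0,0.1,0,0,0,0.2,0,0,0.1,0,0,0,0.2,0,0,0,0,0,0,0.2]
}}

```text
time: 9.5
tool_pos: [0.5694, 0.2149, 0.2009]
tcp_rot: [3.088, -0.579, -0.001]
wrist_force: [-0.2, 0.1, -3.6]
width: 0.366
```

```bash
python3 -c "
from h import *
from workcell import bot
show(bot.read_state())"
```

```text
t 9.5 pos [0.5694 0.2149 0.2009] jaw -21.23 zax [-5.e-04 -2.e-04 -1.e+00] F [-0.2   0.07 -3.59] M [ 0.01 -0.03 -0.01] w 0.366
```

{"fn": "arm_command", "kwargs": {
  "steps": [0,0,0.08,0,0,0,0.2,0,0,0.08,0,0,0,0.2,0,0,0,0,0,0,0.2]
}}

```text
time: 9.88
tool_pos: [0.5696, 0.2152, 0.197]
tcp_rot: [-3.087, 0.579, -0.0]
wrist_force: [-1.9, 0.9, 0.7]
width: 0.363
```

{"fn": "arm_command", "kwargs": {
  "steps": [0,0,0.08,0,0,0,0.2,0,0,0.08,0,0,0,0.2,0,0,0,0,0,0,0.2]
}}

```text
time: 10.25
tool_pos: [0.571, 0.2162, 0.1961]
tcp_rot: [-3.084, 0.578, -0.006]
wrist_force: [-4.2, 0.4, 13.6]
width: 0.363
```

```bash
python3 look.py 5
```

```text
t 10.25 pos [0.571  0.2162 0.1961] jaw -21.24 zax [ 0.0043  0.0029 -1.    ] F [-4.24  0.44 13.59] M [0.29 1.47 0.03] w 0.363
```

View pics/l5.png

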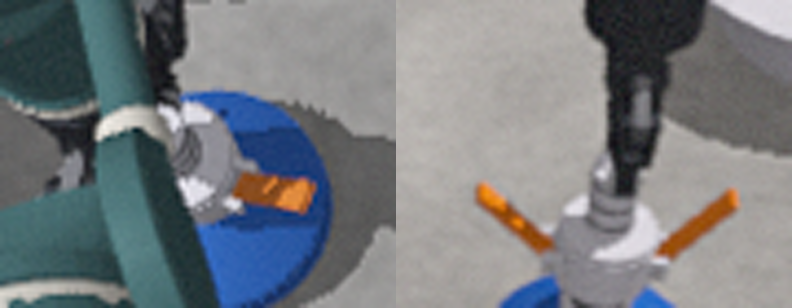

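First contact is on the -x side of the rim (Fx -4 N, My +1.5), so the coupling sits too far in +x. I'm backing up 5 mm and shifting about 4 mm in -x.

{"fn": "arm_command", "kwargs": {
  "steps": [0,0,-0.16,0,0,0,0.2,-0.13,0.03,0,0,0,0,0.2,0,0,0.06,0,0,0,0.2,0,0,0,0,0,0,0.2]
}}

```text
time: 10.85
tool_pos: [0.5658, 0.2152, 0.1937]
tcp_rot: [3.087, -0.579, 0.0]
wrist_force: [2.3, -0.4, -4.9]
width: 0.363
```

{"fn": "arm_command", "kwargs": {
  "steps": [0,0,0.08,0,0,0,0.2,0,0,0.06,0,0,0,0.2,0,0,0,0,0,0,0.2]
}}

```text
time: 11.22
tool_pos: [0.5658, 0.2154, 0.19]
tcp_rot: [3.088, -0.579, 0.0]
wrist_force: [2.5, 0.5, -5.2]
width: 0.365
```

```bash
python3 -c "
from h import *
from workcell import bot
show(bot.read_state())"
```

```text
t 11.22 pos [0.5658 0.2154 0.19  ] jaw -21.23 zax [ 1.e-04 -3.e-04 -1.e+00] F [ 2.55  0.51 -5.17] M [-0.1  -0.57 -0.01] w 0.365
```

The neck has entered the bore (z 0.190 with low force). I'll continue down.

{"fn": "arm_command", "kwargs": {
  "steps": [0.02,0,0.1,0,0,0,0.2,0,0,0.1,0,0,0,0.2,0,0,0.1,0,0,0,0.2,0,0,0.1,0,0,0,0.2,0,0,0,0,0,0,0.2]
}}

```text
time: 11.85
tool_pos: [0.5659, 0.2152, 0.1778]
tcp_rot: [3.087, -0.579, -0.001]
wrist_force: [0.6, 0.7, -4.0]
width: 0.366
```

```bash
python3 -c "
from h import *
from workcell import bot
show(bot.read_state())"
```

```text
t 11.85 pos [0.5659 0.2152 0.1778] jaw -21.23 zax [-8.e-04 -2.e-04 -1.e+00] F [ 0.61  0.69 -4.  ] M [ 0.01 -0.2  -0.02] w 0.366
```

{"fn": "arm_command", "kwargs": {
  "steps": [0,0,0.1,0,0,0,0.2,0,0,0.1,0,0,0,0.2,0,0,0.1,0,0,0,0.2,0,0,0,0,0,0,0.2],
  "squeeze": 90
}}

```text
time: 12.35
tool_pos: [0.5664, 0.2157, 0.1706]
tcp_rot: [-3.087, 0.579, -0.001]
wrist_force: [-3.1, -0.7, 5.4]
width: 0.354
```

{"fn": "arm_command", "kwargs": {
  "steps": [0,0,0.1,0,0,0,0.2,0,0,0.1,0,0,0,0.2,0,0,0,0,0,0,0.2]
}}

```text
time: 12.72
tool_pos: [0.5665, 0.2157, 0.1651]
tcp_rot: [-3.087, 0.579, -0.001]
wrist_force: [-4.1, 0.6, 7.5]
width: 0.349
```

```bash
python3 -c "
from h import *
from workcell import bot
show(bot.read_state())"
```

```text
t 12.72 pos [0.5665 0.2157 0.1651] jaw -21.23 zax [ 1.e-03  9.e-04 -1.e+00] F [-4.14  0.61  7.47] M [-0.    0.67 -0.03] w 0.349
```

{"fn": "arm_command", "kwargs": {
  "steps": [0,0,0.1,0,0,0,0.2,0,0,0,0,0,0,0.2]
}}

```text
time: 12.98
tool_pos: [0.5666, 0.2159, 0.165]
tcp_rot: [-3.086, 0.579, -0.002]
wrist_force: [-10.3, -1.5, 18.5]
width: 0.349
```

{"fn": "arm_command", "kwargs": {
  "steps": [0,0,0.1,0,0,0,0.2,0,0,0,0,0,0,0.2]
}}

```text
time: 13.22
tool_pos: [0.5667, 0.2159, 0.1649]
tcp_rot: [-3.086, 0.578, -0.004]
wrist_force: [-14.0, -3.3, 31.0]
width: 0.347
```

```bash
python3 -c "
from h import *
from workcell import bot
show(bot.read_state())"
```

```text
t 13.22 pos [0.5667 0.2159 0.1649] jaw -21.23 zax [ 0.0026  0.0015 -1.    ] F [-13.98  -3.31  30.96] M [-0.56  2.63 -0.03] w 0.347
```

Hard stop at TCP z 0.165, which is the expected home height. I'll relax the push, open, and look.

{"fn": "arm_command", "kwargs": {
  "steps": [-0.03,0,-0.12,0,0,0,0.2,0,0,0,0,0,0,0.2]
}}

```text
time: 13.48
tool_pos: [0.5665, 0.2159, 0.165]
tcp_rot: [-3.086, 0.578, -0.005]
wrist_force: [-5.5, -1.8, 14.6]
width: 0.357
```

```bash
python3 look.py 6
```

```text
t 13.47 pos [0.5665 0.2159 0.165 ] jaw -21.23 zax [ 3.5e-03  8.0e-04 -1.0e+00] F [-5.49 -1.81 14.58] M [-0.33  0.95 -0.  ] w 0.357
```

View pics/l6.png

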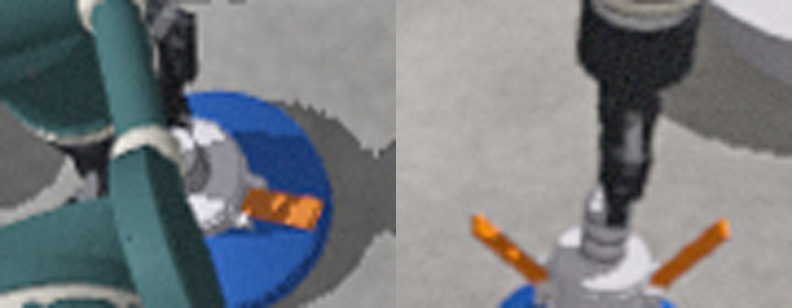

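{"fn": "arm_command", "kwargs": {
  "steps": [0,0,-0.06,0,0,0,0.7,0,0,0,0,0,0,1,0,0,0,0,0,0,1,0,0,-0.5,0,0,0,1,0,0,-0.8,0,0,0,1,0,0,-0.9,0,0,0,1,0,0,0,0,0,0,1]
}}

```text
time: 14.45
tool_pos: [0.5676, 0.2164, 0.2326]
tcp_rot: [-3.085, 0.578, -0.009]
wrist_force: [0.6, 0.2, 0.0]
width: 1.001
```

```bash
sed -i 's/(300,115,390,185)/(300,125,390,195)/' look.py; python3 look.py 7
```

```text
t 14.45 pos [0.5676 0.2164 0.2326] jaw -21.23 zax [ 0.0064  0.0021 -1.    ] F [0.61 0.2  0.  ] M [ 0.   -0.03  0.03] w 1.001
```

View pics/l7.png

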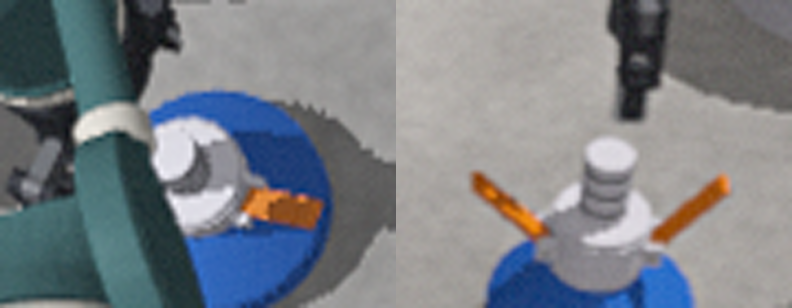

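{"fn": "arm_command", "kwargs": {
  "steps": [-0.03,0.65,0,0,0,0,0,0,0.65,0,0,0,0,0,0,0.65,0,0,0,0,0,0,0.68,0,0,0,0,0,0,0,0,0,0,0,0,0,0,0.5,0,0,0,0,0,0,0.5,0,0,0,0,0,0,0,0,0,0,0]
}}

```text
time: 15.55
tool_pos: [0.5343, 0.1425, 0.1959]
tcp_rot: [3.086, -0.577, -0.007]
wrist_force: [0.4, -0.7, 0.0]
width: 0.001
```

```bash
python3 look.py 8; python3 - <<'E'
from h import *
S=dict(np.load("scene7.npz"));print(proj(S,np.array([.5665,.2159,.192])))
E
```

```text
t 15.55 pos [0.5343 0.1425 0.1959] jaw -21.19 zax [-0.0049 -0.001  -1.    ] F [ 0.4  -0.67  0.03] M [-0.01  0.08  0.01] w 0.001
[348.10168358 159.80101088]
```

View pics/l8.png

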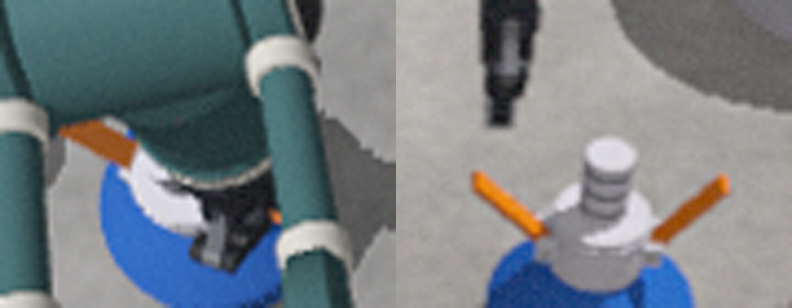

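{"fn": "arm_command", "kwargs": {
  "steps": [0,0,0.2,0,0,0,0,0,0,0.2,0,0,0,0,0,0.03,0.2,0,0,0,0,0,0.03,0.2,0,0,0,0,0,0.04,0.2,0,0,0,0,0,0.04,0.2,0,0,0,0]
}}

```text
time: 16.4
tool_pos: [0.5344, 0.1384, 0.1624]
tcp_rot: [3.088, -0.579, -0.0]
wrist_force: [0.3, 0.7, 0.3]
width: -0.002
```

{"fn": "arm_command", "kwargs": {
  "steps": [0,0.04,0.2,0,0,0,0,0,0.04,0.2,0,0,0,0,0,0.04,0.2,0,0,0,0,0,0.04,0.2,0,0,0,0,0,0.04,0.2,0,0,0,0,0,0,0,0,0,0,0]
}}

```text
time: 17.15
tool_pos: [0.5318, 0.1329, 0.132]
tcp_rot: [3.088, -0.579, -0.002]
wrist_force: [1.0, -0.4, 1.1]
width: -0.0
```

```bash
python3 look.py 9
```

```text
t 17.15 pos [0.5318 0.1329 0.132 ] jaw -21.24 zax [-1.e-03  1.e-04 -1.e+00] F [ 0.99 -0.37  1.07] M [-0.02 -0.05 -0.03] w -0.0
```

View pics/l9.png

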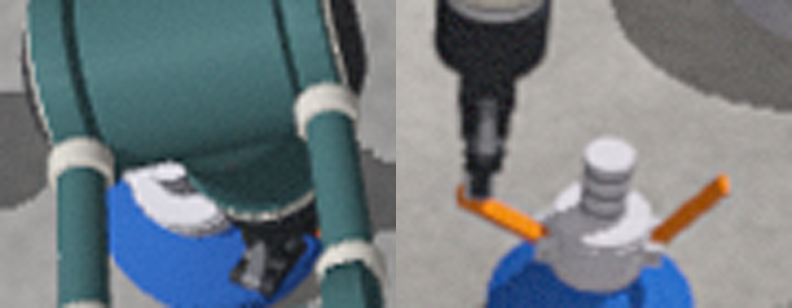

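{"fn": "arm_command", "kwargs": {
  "steps": [0,0.03,0.2,0,0,0,0,0,0.03,0.2,0,0,0,0,0,0.03,0.2,0,0,0,0,0,0.03,0.2,0,0,0,0,0,0.03,0.2,0,0,0,0,0,0,0,0,0,0,0]
}}

```text
time: 18.0
tool_pos: [0.53, 0.1285, 0.1019]
tcp_rot: [3.087, -0.579, -0.002]
wrist_force: [-0.3, -0.3, 0.6]
width: -0.001
```

{"fn": "arm_command", "kwargs": {
  "steps": [0,0,0.1,0,0,0,0,0,0,0.1,0,0,0,0,0,0,0,0,0,0,0]
}}

```text
time: 18.38
tool_pos: [0.5306, 0.1287, 0.0966]
tcp_rot: [3.088, -0.579, -0.0]
wrist_force: [-0.5, -1.0, 0.2]
width: -0.004
```

```bash
python3 look.py 10
```

```text
t 18.38 pos [0.5306 0.1287 0.0966] jaw -21.23 zax [-2.e-04 -0.e+00 -1.e+00] F [-0.48 -0.98  0.21] M [-0.15  0.11 -0.  ] w -0.004
```

View pics/l10.png

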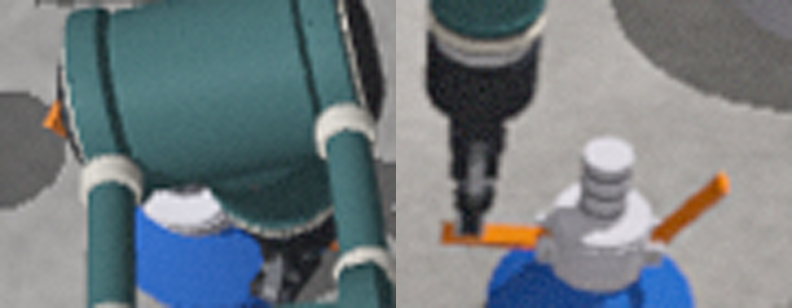

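{"fn": "arm_command", "kwargs": {
  "steps": [0,0,0.12,0,0,0,0,0,0,0,0,0,0,0]
}}

```text
time: 18.73
tool_pos: [0.5305, 0.1287, 0.0929]
tcp_rot: [3.088, -0.579, -0.0]
wrist_force: [0.1, -0.3, 1.0]
width: -0.001
```

{"fn": "arm_command", "kwargs": {
  "steps": [0,0,0.12,0,0,0,0,0,0,0,0,0,0,0]
}}

```text
time: 18.98
tool_pos: [0.5305, 0.1287, 0.0893]
tcp_rot: [3.088, -0.579, -0.0]
wrist_force: [0.0, 0.5, 1.5]
width: -0.003
```

{"fn": "arm_command", "kwargs": {
  "steps": [0,0,0.12,0,0,0,0,0,0,0,0,0,0,0]
}}

```text
time: 19.23
tool_pos: [0.5305, 0.1287, 0.0857]
tcp_rot: [3.088, -0.579, -0.0]
wrist_force: [0.3, 0.4, 0.8]
width: 0.001
```

```bash
python3 look.py 11
```

```text
t 19.23 pos [0.5305 0.1287 0.0857] jaw -21.23 zax [-3.e-04 -0.e+00 -1.e+00] F [0.26 0.39 0.81] M [-0.01 -0.03 -0.04] w 0.001
```

View pics/l11.png

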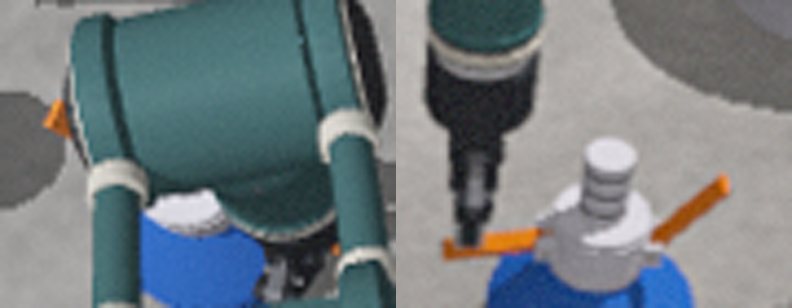

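{"fn": "arm_command", "kwargs": {
  "steps": [0,0,0.12,0,0,0,0,0,0,0,0,0,0,0]
}}

```text
time: 19.58
tool_pos: [0.5304, 0.1286, 0.082]
tcp_rot: [3.088, -0.579, -0.001]
wrist_force: [0.0, -0.9, 1.4]
width: -0.003
```

{"fn": "arm_command", "kwargs": {
  "steps": [0,0,0.12,0,0,0,0,0,0,0,0,0,0,0]
}}

```text
time: 19.82
tool_pos: [0.5304, 0.1286, 0.0784]
tcp_rot: [3.087, -0.579, -0.001]
wrist_force: [-0.0, 0.2, 1.4]
width: 0.003
```

```bash
python3 look.py 12; python3 - <<'E'
from h import *
S=dict(np.load("scene12.npz"));C=np.array([.5665,.2157,.110]);d=np.array([-.362,-.932,0])
for a in(.96,.3,0,-.3,-.5,-.59):
    q=proj(S,C+d*(.037+.075*np.cos(a))+[0,0,.075*np.sin(a)]);print(a,q,"crop",(q-[300,125]+.5)*4.4+[396,0])
E
```

```text
t 19.82 pos [0.5304 0.1286 0.0784] jaw -21.23 zax [-7.e-04 -2.e-04 -1.e+00] F [-0.05  0.2   1.4 ] M [-0.06 -0.05  0.02] w 0.003
0.96 [320.82350675 163.93454436] crop [489.82342969 173.5119952 ]
0.3 [310.75432105 173.07779955] crop [445.51901262 213.74231802]
0 [309.34654036 178.23231202] crop [439.32477757 236.42217287]
-0.3 [310.08648114 183.35590209] crop [442.58051702 258.96596921]
-0.5 [311.71462072 186.53502948] crop [449.74433115 272.95412972]
-0.59 [312.72059126 187.86572968] crop [454.17060155 278.80921058]
```

View pics/l12.png

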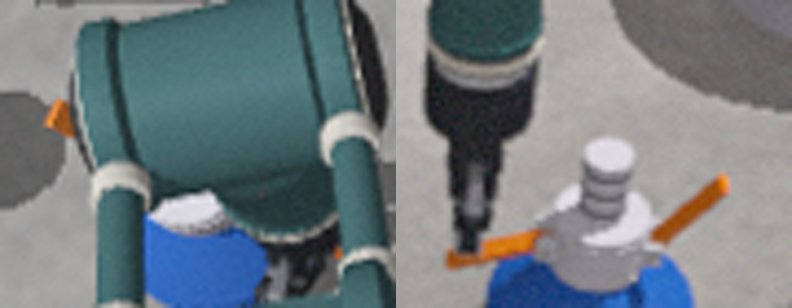

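{"fn": "arm_command", "kwargs": {
  "steps": [0,0,0.12,0,0,0,0,0,0,0,0,0,0,0]
}}

```text
time: 20.18
tool_pos: [0.5304, 0.1287, 0.0748]
tcp_rot: [3.088, -0.579, -0.001]
wrist_force: [0.3, -0.3, 1.2]
width: 0.0
```

{"fn": "arm_command", "kwargs": {
  "steps": [0,0,0.12,0,0,0,0,0,0,0,0,0,0,0]
}}

```text
time: 20.42
tool_pos: [0.5304, 0.1287, 0.0712]
tcp_rot: [3.088, -0.579, -0.001]
wrist_force: [0.5, -0.4, 0.8]
width: 0.001
```

```bash
python3 look.py 13; python3 - <<'E'
from h import *
S=dict(np.load("scene13.npz"))
im=cv2.resize(S["img"][160:200,300:360,::-1],None,fx=12,fy=12,interpolation=cv2.INTER_CUBIC);cv2.imwrite("pics/b13.png",im)
s_=np.array([.5304,.1286,0])
for z in(.05,.06,.07): print(z,(proj(S,s_+[.01,-.005,z])-[300,160]+.5)*12)
E
```

```text
t 20.43 pos [0.5304 0.1287 0.0712] jaw -21.23 zax [-7.e-04 -2.e-04 -1.e+00] F [ 0.53 -0.38  0.77] M [-0.03 -0.01 -0.02] w 0.001
0.05 [169.84030022 413.17850784]
0.06 [171.8044483  386.85507514]
0.07 [173.78821907 360.26866001]
```

View pics/b13.png

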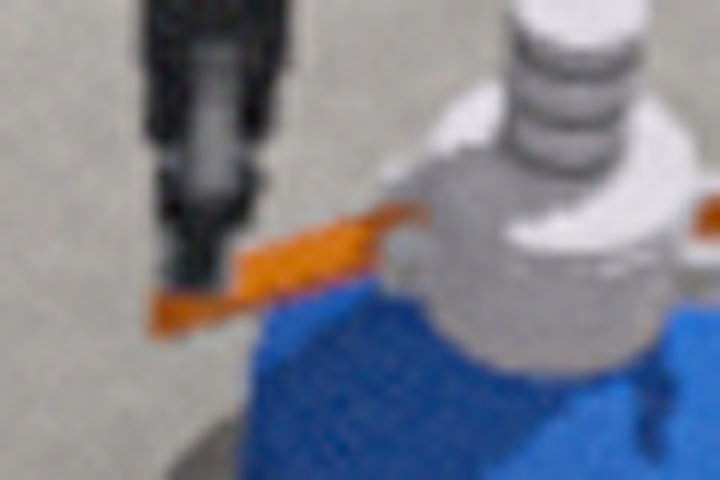

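```bash
python3 - <<'E'
from h import *
S=dict(np.load("scene8.npz"));p=np.array([.5343,.1425,.1959])
for z in(-.014,0,.01,.02): print(z,(proj(S,p+[.01,-.004,z])-[300,125]+.5)*4.4+[396,0])
S=dict(np.load("scene13.npz"));m=S["img"]
x0,y0=305,170
for v in range(176,192): print(v,[tuple(int(a) for a in m[v,u]) for u in range(312,322)])
E
```

```text
-0.014 [490.83487389 169.12284511]
0 [492.15855691 153.62061635]
0.01 [493.11619973 142.4052439 ]
0.02 [494.08415715 131.06907277]
176 [(146, 142, 141), (67, 62, 67), (34, 34, 36), (51, 51, 53), (71, 68, 73), (69, 69, 74), (60, 63, 62), (50, 48, 52), (36, 37, 37), (115, 109, 109)]
177 [(145, 139, 138), (58, 57, 54), (16, 13, 13), (29, 34, 38), (40, 40, 40), (47, 48, 49), (40, 42, 48), (24, 27, 30), (48, 47, 45), (135, 131, 128)]
178 [(152, 146, 144), (76, 77, 76), (45, 43, 44), (27, 32, 36), (36, 41, 45), (39, 34, 40), (28, 33, 39), (43, 42, 43), (77, 78, 74), (138, 138, 135)]
179 [(152, 150, 150), (108, 109, 108), (63, 66, 66), (28, 28, 36), (37, 36, 38), (29, 36, 36), (54, 53, 57), (96, 94, 98), (133, 129, 128), (164, 155, 153)]
180 [(159, 157, 153), (123, 119, 123), (77, 79, 82), (42, 47, 46), (28, 35, 33), (36, 35, 43), (76, 75, 80), (136, 127, 126), (180, 158, 154), (189, 153, 138)]
181 [(159, 155, 152), (120, 120, 120), (66, 75, 73), (33, 38, 41), (33, 34, 34), (30, 32, 36), (84, 86, 85), (157, 121, 107), (195, 124, 78), (204, 115, 41)]
182 [(150, 148, 145), (100, 99, 101), (58
[... 917 characters left out ...]
 153)]
188 [(160, 145, 137), (162, 135, 120), (151, 133, 125), (146, 143, 139), (164, 164, 162), (166, 167, 163), (168, 167, 163), (164, 159, 156), (154, 153, 155), (105, 117, 156)]
189 [(160, 161, 157), (162, 160, 155), (164, 161, 158), (164, 161, 159), (164, 160, 159), (163, 159, 156), (165, 163, 158), (163, 158, 153), (140, 138, 147), (61, 91, 150)]
190 [(162, 158, 155), (162, 160, 156), (162, 161, 157), (161, 158, 154), (161, 161, 158), (160, 155, 150), (161, 159, 155), (161, 156, 155), (132, 134, 152), (49, 84, 148)]
191 [(165, 162, 160), (163, 160, 158), (161, 158, 154), (160, 157, 155), (161, 156, 154), (160, 158, 155), (163, 161, 155), (155, 153, 158), (123, 132, 156), (38, 66, 127)]
```

The visible fingertip sits about 20 mm above where the nominal tool data puts it, but the arm is still moving at about 1 N. I'll keep going until the force rises at its stop.

{"fn": "arm_command", "kwargs": {
  "steps": [0,0,0.12,0,0,0,0,0,0,0,0,0,0,0]
}}

```text
time: 20.78
tool_pos: [0.5304, 0.1287, 0.0676]
tcp_rot: [3.088, -0.579, -0.001]
wrist_force: [-0.5, -0.3, 0.6]
width: 0.002
```

{"fn": "arm_command", "kwargs": {
  "steps": [0,0,0.12,0,0,0,0,0,0,0,0,0,0,0]
}}

```text
time: 21.02
tool_pos: [0.5304, 0.1287, 0.064]
tcp_rot: [3.088, -0.579, -0.001]
wrist_force: [0.2, -0.6, 0.8]
width: 0.004
```

```bash
python3 look.py 14; python3 - <<'E'
from h import *
S=dict(np.load("scene14.npz"))
im=cv2.resize(S["img"][160:200,300:360,::-1],None,fx=12,fy=12,interpolation=cv2.INTER_CUBIC);cv2.imwrite("pics/b14.png",im)
E
```

```text
t 21.02 pos [0.5304 0.1287 0.064 ] jaw -21.23 zax [-5.e-04 -1.e-04 -1.e+00] F [ 0.19 -0.63  0.79] M [-0.08 -0.02 -0.05] w 0.004
```

View pics/b14.png

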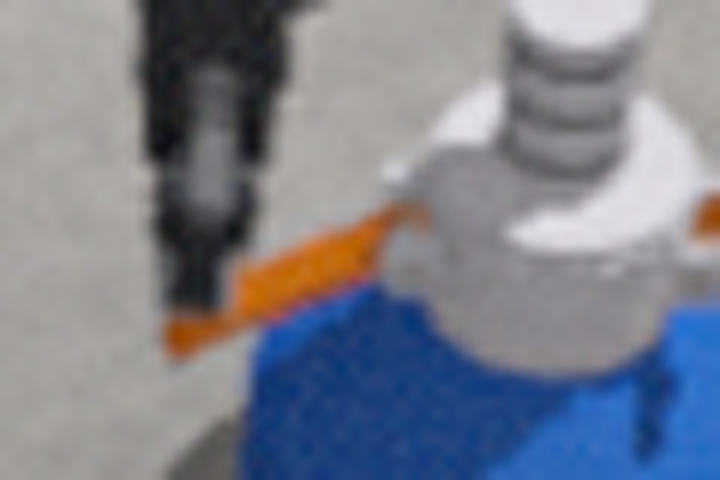

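{"fn": "arm_command", "kwargs": {
  "steps": [0,0,0.1,0,0,0,0,0,0,0,0,0,0,0]
}}

```text
time: 21.38
tool_pos: [0.5311, 0.1288, 0.0617]
tcp_rot: [-3.088, 0.579, -0.001]
wrist_force: [0.1, 0.3, 2.6]
width: 0.0
```

{"fn": "arm_command", "kwargs": {
  "steps": [0,0,0.1,0,0,0,0,0,0,0,0,0,0,0]
}}

```text
time: 21.62
tool_pos: [0.5319, 0.1292, 0.0602]
tcp_rot: [-3.087, 0.579, -0.003]
wrist_force: [-1.3, 1.1, 11.7]
width: 0.006
```

{"fn": "arm_command", "kwargs": {
  "steps": [0,0,0.1,0,0,0,0,0,0,0,0,0,0,0]
}}

```text
time: 21.88
tool_pos: [0.5326, 0.1294, 0.0591]
tcp_rot: [-3.086, 0.578, -0.005]
wrist_force: [-5.9, -0.4, 20.6]
width: -0.005
```

```bash
python3 look.py 15
```

```text
t 21.88 pos [0.5326 0.1294 0.0591] jaw -21.23 zax [ 0.0035  0.0012 -1.    ] F [-5.89 -0.39 20.61] M [ 0.11  0.88 -0.  ] w -0.005
```

View pics/l15.png

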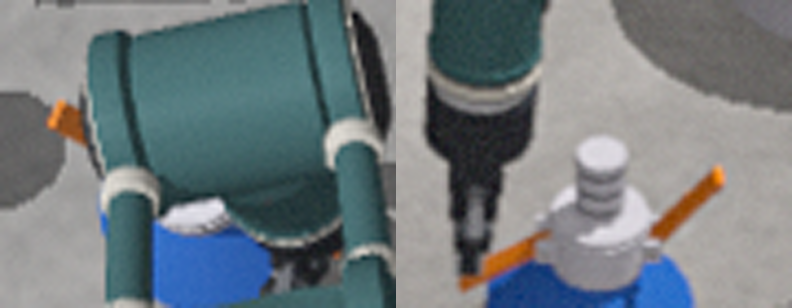

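{"fn": "arm_command", "kwargs": {
  "steps": [0,0,-0.3,0,0,0,0,0,0,-0.4,0,0,0,0,0,0,0,0,0,0,0]
}}

```text
time: 22.35
tool_pos: [0.5313, 0.1288, 0.0772]
tcp_rot: [-3.087, 0.579, -0.002]
wrist_force: [-0.5, 0.4, 0.6]
width: -0.0
```

```bash
python3 look.py 16
```

```text
t 22.35 pos [0.5313 0.1288 0.0772] jaw -21.23 zax [ 1.6e-03  3.0e-04 -1.0e+00] F [-0.45  0.38  0.55] M [ 0.01  0.01 -0.06] w -0.0
```

View pics/l16.png

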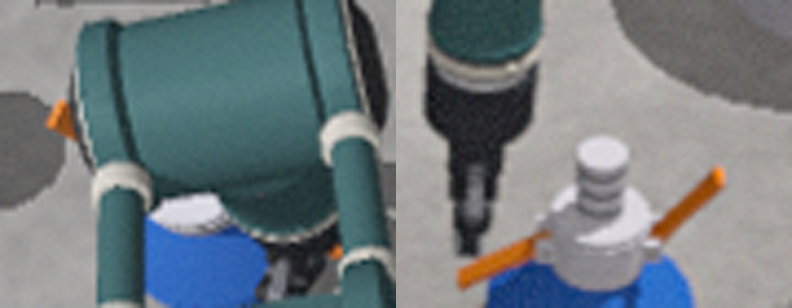

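```bash
python3 - <<'E'
from h import *
A=cv2.cvtColor(np.load("scene8.npz")["img"],cv2.COLOR_RGB2GRAY);
for t in (11,14,15,16):
    B=cv2.cvtColor(np.load(f"scene{t}.npz")["img"],cv2.COLOR_RGB2GRAY)
    for n,(x0,y0,x1,y1) in {"top":(340,152,357,164),"ringL":(340,160,357,174),"skirt":(331,170,365,192),"bot":(336,181,360,192)}.items():
        T=cv2.resize(A[y0:y1,x0:x1],None,fx=8,fy=8,interpolation=cv2.INTER_CUBIC)
        W=cv2.resize(B[y0-5:y1+5,x0-5:x1+5],None,fx=8,fy=8,interpolation=cv2.INTER_CUBIC)
        r=cv2.matchTemplate(W,T,cv2.TM_CCOEFF_NORMED);_,m,_,l=cv2.minMaxLoc(r);print(t,n,(np.array(l)/8-5).round(2),round(m,3))
S=dict(np.load("scene16.npz"))
im=[cv2.resize(np.load(f"scene{t}.npz")["img"][148:200,308:374,::-1],None,fx=6,fy=8,interpolation=cv2.INTER_CUBIC) for t in(8,16)]
im=[cv2.resize(np.load(f"scene{t}.npz")["img"][148:200,308:374,::-1],None,fx=6,fy=6,interpolation=cv2.INTER_CUBIC) for t in(8,16)]
cv2.imwrite("pics/cmp16.png",np.hstack(im))
p=np.array([.5665,.2157,.192])
print((proj(S,p+[0,.01,0])-proj(S,p)),proj(S,p+[0.01,0,0])-proj(S,p),proj(S,p+[0,0,.01])-proj(S,p))
E
```

```text
11 top [0. 0.] 0.994
11 ringL [0. 0.] 0.997
11 skirt [0. 0.] 0.995
11 bot [-0.12  0.  ] 0.988
14 top [-0.62 -0.12] 0.986
14 ringL [-0.25  0.  ] 0.985
14 skirt [ 0.   -0.12] 0.989
14 bot [0. 0.] 0.97
15 top [-2.12 -0.38] 0.98
15 ringL [-1.38 -0.25] 0.956
15 skirt [-0.62 -0.38] 0.965
15 bot [ 0.   -0.38] 0.93
16 top [-1.88 -0.38] 0.981
16 ringL [-1.25 -0.25] 0.959
16 skirt [-0.5  -0.38] 0.969
16 bot [ 0.   -0.38] 0.94
[ 3.06897418 -0.67939951] [1.3594581  2.11290075] [ 0.35933615 -2.53793688]
```

View pics/cmp16.png

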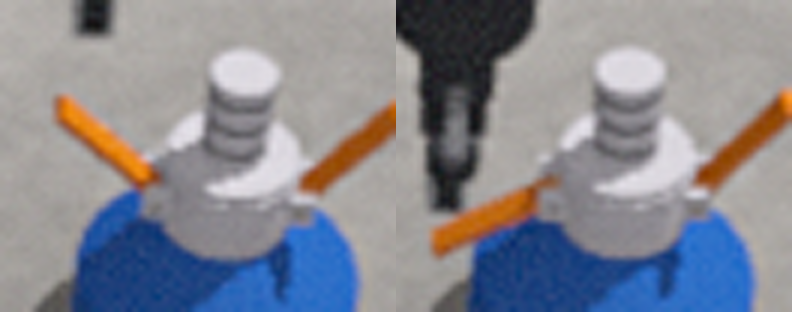

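Arm b is down near its stop and the other arm is still up. Template shifts show the last push at the stop leaned the coupling by about 0.06 rad (stub top moved -1.9 px, bottom 0 px). I'll re-seat it by pressing straight down on the stub top, a little to the raised side.

{"fn": "arm_command", "kwargs": {
  "steps": [0,0,-0.9,0,0,0,0,0,0,-1,0,0,0,0,0,0,-1,0,0,0,0,0,0,-1,0,0,0,0,0,0,-1,0,0,0,0,0,-0.84,0,0,0,0,0,0,-0.84,0,0,0,0,0,0,-0.84,0,0,0,0,0,0,-0.84,0,0,0,0,0,0,0,0,0,0,0,0]
}}

```text
time: 23.7
tool_pos: [0.5674, 0.2248, 0.2224]
tcp_rot: [3.088, -0.575, -0.002]
wrist_force: [-0.7, 0.1, -0.3]
width: 0.002
```

```bash
python3 look.py 17; python3 - <<'E'
from h import *
S=dict(np.load("scene17.npz"));C=np.array([.5665,.2157,.110]);d=np.array([-.362,-.932,0])
for a in(-.4,-.5,-.59,-.65,-.7):
    n=np.array([0,0,1.])*np.cos(a)-d*np.sin(a)
    P=[proj(S,C+d*(.037+l*np.cos(a))+[0,0,l*np.sin(a)]+n*.0035) for l in(.015,.075)];v=P[1]-P[0];print(a,v[1]/v[0],np.hypot(*v),P[1])
im=cv2.resize(S["img"][152:200,305:371,::-1],None,fx=12,fy=12,interpolation=cv2.INTER_CUBIC);cv2.imwrite("pics/b17.png",im)
E
```

```text
t 23.7 pos [0.5674 0.2248 0.2224] jaw -21.09 zax [-1.2e-03 -2.0e-04 -1.0e+00] F [-0.71  0.09 -0.32] M [ 0.03 -0.06  0.05] w 0.002
-0.4 -0.2576085297766213 18.599614507272488 [310.41115995 184.2352205 ]
-0.5 -0.34064349889493506 18.233409132658682 [311.23471119 185.8259804 ]
-0.59 -0.4219114017239147 17.846944542450633 [312.15654967 187.19362501]
-0.65 -0.48069282825295934 17.563586319976046 [312.861894   188.06657722]
-0.7 -0.5332148456199064 17.314098649051648 [313.50284832 188.76796139]
```

View pics/b17.png

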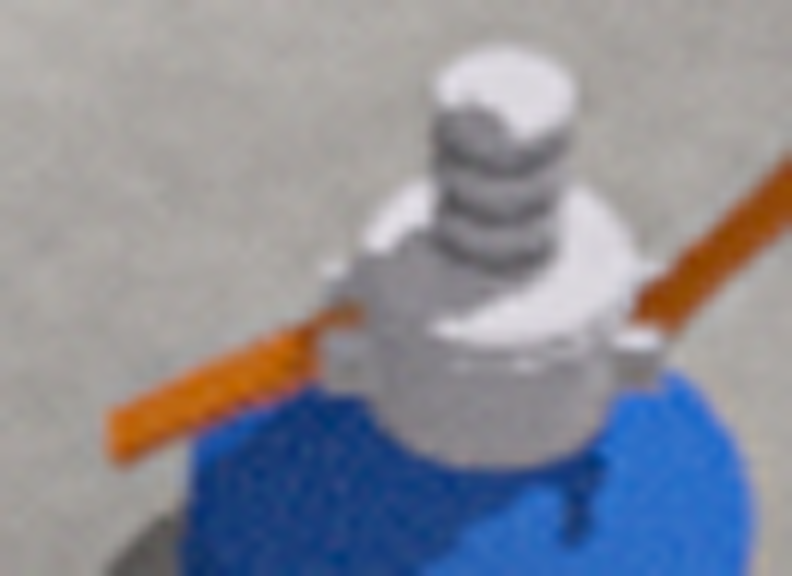

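View pics/l17.png

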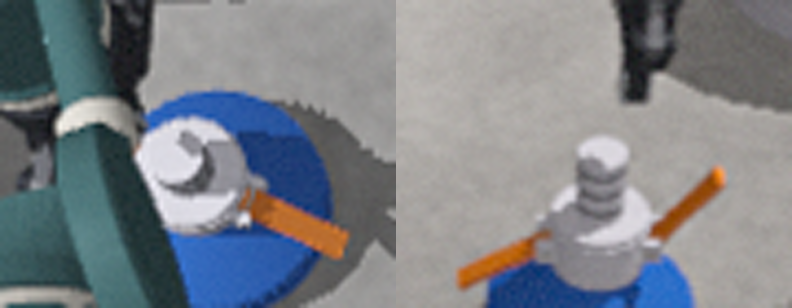

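{"fn": "arm_command", "kwargs": {
  "steps": [0,0.1,0.4,0,0,0,0,0,0,0.2,0,0,0,0,0,0,0.1,0,0,0,0,0,0,0,0,0,0,0]
}}

```text
time: 24.3
tool_pos: [0.5658, 0.2195, 0.202]
tcp_rot: [3.087, -0.579, -0.001]
wrist_force: [0.0, 0.3, -0.2]
width: 0.0
```

{"fn": "arm_command", "kwargs": {
  "steps": [0,0,0.2,0,0,0,0,0,0,0.2,0,0,0,0,0,0,0,0,0,0,0]
}}

```text
time: 24.68
tool_pos: [0.5655, 0.2197, 0.1894]
tcp_rot: [3.087, -0.579, -0.002]
wrist_force: [1.1, 0.3, 0.2]
width: -0.002
```

```bash
python3 look.py 18
```

```text
t 24.68 pos [0.5655 0.2197 0.1894] jaw -21.23 zax [-1.5e-03 -5.0e-04 -1.0e+00] F [1.08 0.27 0.18] M [-0.03  0.04 -0.01] w -0.002
```

View pics/l18.png

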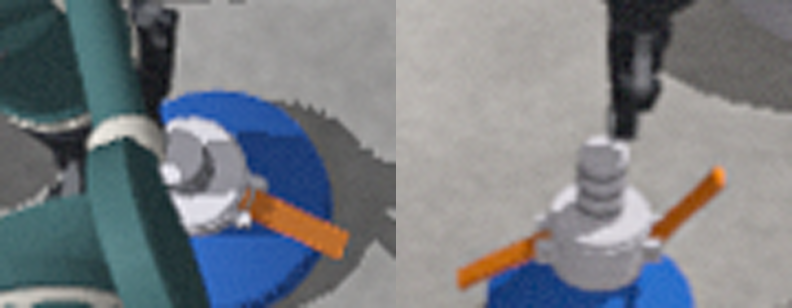

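{"fn": "arm_command", "kwargs": {
  "steps": [0,0.13,0.1,0,0,0,0,0,0,0.1,0,0,0,0,0,0,0,0,0,0,0]
}}

```text
time: 25.15
tool_pos: [0.5644, 0.216, 0.1839]
tcp_rot: [3.087, -0.579, -0.001]
wrist_force: [-0.3, 0.2, -0.9]
width: -0.001
```

{"fn": "arm_command", "kwargs": {
  "steps": [0,0,0.1,0,0,0,0,0,0,0.1,0,0,0,0,0,0,0,0,0,0,0]
}}

```text
time: 25.52
tool_pos: [0.5644, 0.2162, 0.1779]
tcp_rot: [3.088, -0.579, -0.001]
wrist_force: [-0.2, 0.8, -0.6]
width: 0.0
```

{"fn": "arm_command", "kwargs": {
  "steps": [0,0,0.1,0,0,0,0,0,0,0.1,0,0,0,0,0,0,0,0,0,0,0]
}}

```text
time: 25.9
tool_pos: [0.5672, 0.2182, 0.1765]
tcp_rot: [-3.083, 0.578, -0.009]
wrist_force: [-1.4, 2.3, 11.2]
width: 0.002
```

```bash
python3 look.py 19
```

```text
t 25.9 pos [0.5672 0.2182 0.1765] jaw -21.24 zax [ 0.0067  0.0041 -1.    ] F [-1.35  2.34 11.18] M [ 0.51  0.19 -0.02] w 0.002
```

View pics/l19.png

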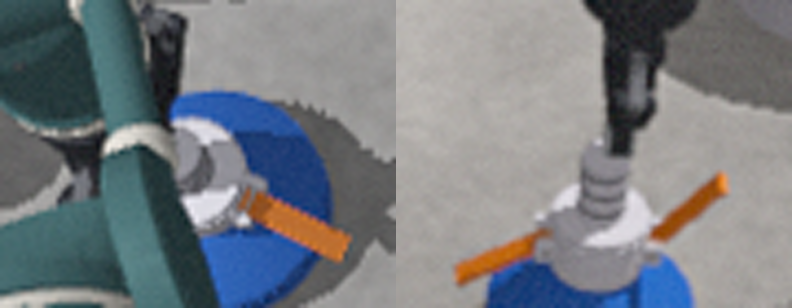

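{"fn": "arm_command", "kwargs": {
  "steps": [0,0,-0.4,0,0,0,0,0,0,-0.7,0,0,0,0,0,0,0,0,0,0,0]
}}

```text
time: 26.38
tool_pos: [0.566, 0.2166, 0.2074]
tcp_rot: [-3.086, 0.578, -0.005]
wrist_force: [-0.1, 0.0, 0.4]
width: -0.004
```

```bash
python3 look.py 20; cat > tilt.py <<'E'
import sys
from h import *
A=cv2.cvtColor(np.load("scene8.npz")["img"],cv2.COLOR_RGB2GRAY);t=sys.argv[1]
c=dict(np.load(f"scene{t}.npz"));B=cv2.cvtColor(c["img"],cv2.COLOR_RGB2GRAY)
for n,(x0,y0,x1,y1) in {"top":(340,152,357,164),"ringL":(340,160,357,174),"skirt":(331,170,365,192),"bot":(336,181,360,192)}.items():
    T=cv2.resize(A[y0:y1,x0:x1],None,fx=8,fy=8,interpolation=cv2.INTER_CUBIC)
    W=cv2.resize(B[y0-5:y1+5,x0-5:x1+5],None,fx=8,fy=8,interpolation=cv2.INTER_CUBIC)
    r=cv2.matchTemplate(W,T,cv2.TM_CCOEFF_NORMED);_,m,_,l=cv2.minMaxLoc(r);print(t,n,(np.array(l)/8-5).round(2),round(m,3))
im=cv2.resize(c["img"][152:200,305:371,::-1],None,fx=12,fy=12,interpolation=cv2.INTER_CUBIC);cv2.imwrite(f"pics/b{t}.png",im)
E
python3 tilt.py 20
```

```text
t 26.38 pos [0.566  0.2166 0.2074] jaw -21.23 zax [ 0.0036  0.001  -1.    ] F [-0.08  0.04  0.44] M [ 0.01 -0.01 -0.02] w -0.004
20 top [-0.12  0.  ] 0.721
20 ringL [-0.38 -0.12] 0.916
20 skirt [-0.25 -0.12] 0.987
20 bot [-0.12  0.  ] 0.969
```

View pics/b20.png

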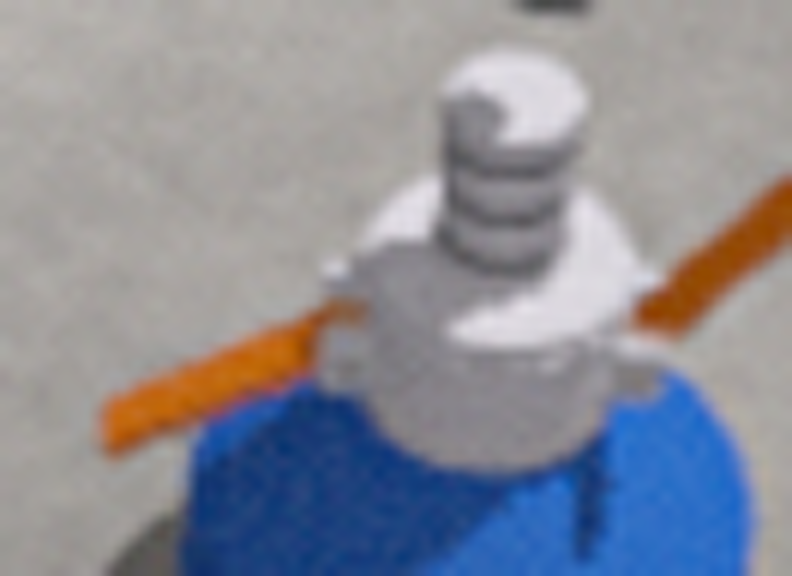

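Re-seated: the skirt and stub are back within about 0.3 px, and arm b's slope of 0.40 gives a joint value of about 1.53. Next is the other arm.

{"fn": "arm_command", "kwargs": {
  "steps": [0,-0.65,0,0,0,0,0,0,-0.65,0,0,0,0,0,0,-0.65,0,0,0,0,0,0,-0.65,0,0,0,0,0,0,0,0.4,0,0,0,0,0,0,0.4,0,0,0,0,0,0,0.4,0,0,0,0,0,0,0,0,0,0,0]
}}

```text
time: 27.48
tool_pos: [0.5915, 0.2878, 0.1671]
tcp_rot: [3.085, -0.579, -0.005]
wrist_force: [0.3, 0.0, 0.1]
width: 0.005
```

```bash
python3 look.py 21
```

```text
t 27.48 pos [0.5915 0.2878 0.1671] jaw -21.27 zax [-0.0035 -0.0017 -1.    ] F [0.29 0.01 0.1 ] M [ 0.02 -0.03 -0.03] w 0.005
```

View pics/l21.png

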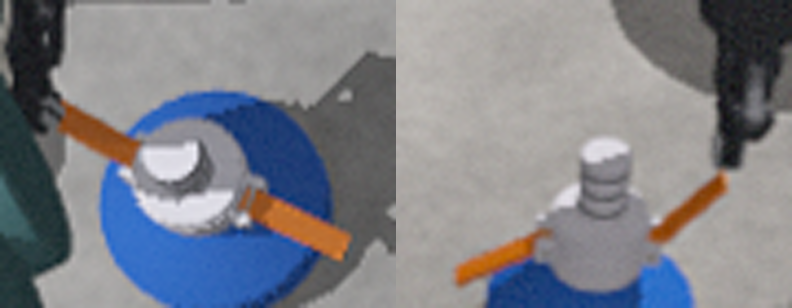

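{"fn": "arm_command", "kwargs": {
  "steps": [0,0,0.2,0,0,0,0,0,0,0.2,0,0,0,0,0,-0.05,0.2,0,0,0,0,0,-0.06,0.2,0,0,0,0,0,-0.06,0.2,0,0,0,0,0,-0.06,0.2,0,0,0,0,0,-0.06,0.2,0,0,0,0,0,-0.06,0.2,0,0,0,0,0,0,0,0,0,0,0]
}}

```text
time: 28.7
tool_pos: [0.5958, 0.2981, 0.1198]
tcp_rot: [3.086, -0.579, -0.004]
wrist_force: [0.1, -0.2, -0.2]
width: 0.0
```

```bash
python3 look.py 22; python3 tilt.py 22
```

```text
t 28.7 pos [0.5958 0.2981 0.1198] jaw -21.24 zax [-0.0026 -0.0013 -1.    ] F [ 0.06 -0.18 -0.23] M [ 0.   -0.03  0.01] w 0.0
22 top [-0.75 -0.88] 0.847
22 ringL [-0.12 -0.5 ] 0.886
22 skirt [-0.25  0.38] 0.74
22 bot [-0.12  0.25] 0.894
```

View pics/l22.png

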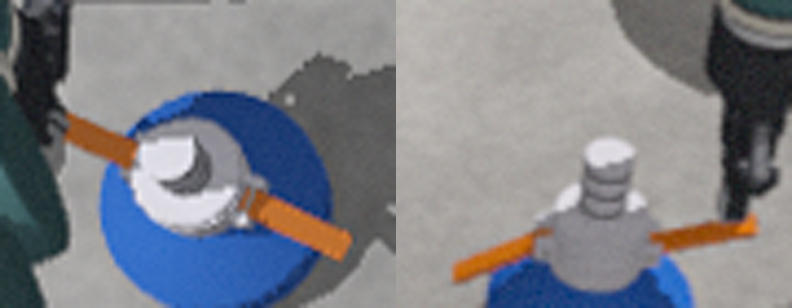

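{"fn": "arm_command", "kwargs": {
  "steps": [0,-0.03,0.2,0,0,0,0,0,-0.03,0.2,0,0,0,0,0,-0.03,0.2,0,0,0,0,0,-0.03,0.2,0,0,0,0,0,0,0.2,0,0,0,0,0,0,0.2,0,0,0,0,0,0,0.2,0,0,0,0,0,0,0.1,0,0,0,0,0,0,0,0,0,0,0]
}}

```text
time: 29.92
tool_pos: [0.5978, 0.302, 0.0759]
tcp_rot: [3.088, -0.579, -0.001]
wrist_force: [0.5, 0.7, 0.0]
width: 0.0
```

```bash
python3 look.py 23
```

```text
t 29.93 pos [0.5978 0.302  0.0759] jaw -21.24 zax [-6.e-04 -1.e-04 -1.e+00] F [0.49 0.74 0.04] M [-0.02  0.01 -0.04] w 0.0
```

View pics/l23.png

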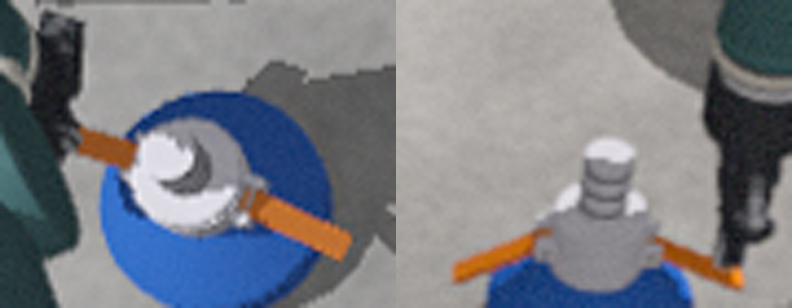

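{"fn": "arm_command", "kwargs": {
  "steps": [0,0,0.15,0,0,0,0,0,0,0.1,0,0,0,0,0,0,0,0,0,0,0]
}}

```text
time: 30.4
tool_pos: [0.5979, 0.302, 0.0685]
tcp_rot: [3.088, -0.579, -0.001]
wrist_force: [0.9, 1.1, 1.4]
width: -0.001
```

{"fn": "arm_command", "kwargs": {
  "steps": [0,0,0.08,0,0,0,0,0,0,0,0,0,0,0]
}}

```text
time: 30.65
tool_pos: [0.598, 0.3021, 0.0663]
tcp_rot: [-3.088, 0.579, 0.0]
wrist_force: [-0.6, 0.3, 0.4]
width: 0.001
```

{"fn": "arm_command", "kwargs": {
  "steps": [0,0,0.06,0,0,0,0,0,0,0,0,0,0,0]
}}

```text
time: 30.9
tool_pos: [0.598, 0.3021, 0.0646]
tcp_rot: [3.088, -0.579, 0.0]
wrist_force: [0.1, -0.1, 0.1]
width: -0.002
```

```bash
python3 look.py 24;python3 tilt.py 24
```

```text
t 30.9 pos [0.598  0.3021 0.0646] jaw -21.23 zax [ 0. -0. -1.] F [ 0.14 -0.06  0.08] M [ 0.04 -0.05  0.02] w -0.002
24 top [ 0.38 -1.75] 0.69
24 ringL [ 0.12 -0.62] 0.82
24 skirt [-0.38  0.12] 0.712
24 bot [-0.25  0.25] 0.884
```

View pics/l24.png

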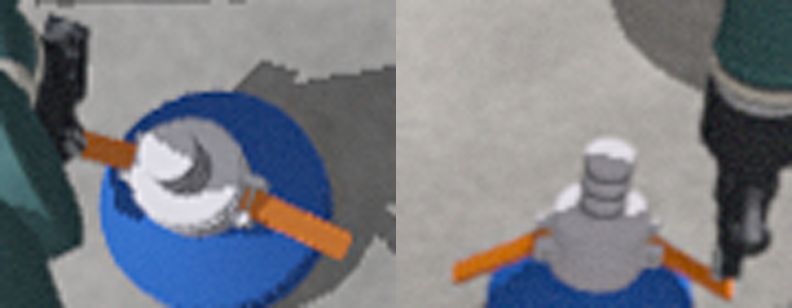

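Still moving freely with no tilt, so I'll take a few finer steps to the stop.

{"fn": "arm_command", "kwargs": {
  "steps": [0,0,0.06,0,0,0,0,0,0,0,0,0,0,0]
}}

```text
time: 31.25
tool_pos: [0.5982, 0.3022, 0.0631]
tcp_rot: [-3.088, 0.579, -0.001]
wrist_force: [-0.6, -0.4, 2.1]
width: 0.009
```

{"fn": "arm_command", "kwargs": {
  "steps": [0,0,0.05,0,0,0,0,0,0,0,0,0,0,0]
}}

```text
time: 31.5
tool_pos: [0.5981, 0.3022, 0.0614]
tcp_rot: [-3.088, 0.579, -0.0]
wrist_force: [-0.5, -0.5, 2.0]
width: 0.002
```

```bash
python3 look.py 25;python3 tilt.py 25
```

```text
t 31.5 pos [0.5981 0.3022 0.0614] jaw -21.24 zax [ 2.e-04  2.e-04 -1.e+00] F [-0.55 -0.53  2.03] M [ 0.02 -0.01 -0.02] w 0.002
25 top [ 1.38 -2.12] 0.714
25 ringL [ 1.25 -2.75] 0.811
25 skirt [ 0.12 -0.12] 0.698
25 bot [0.   0.12] 0.885
```

View pics/l25.png

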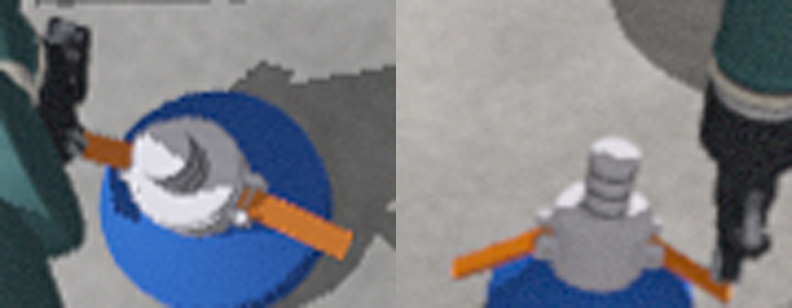

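{"fn": "arm_command", "kwargs": {
  "steps": [0,0,-0.6,0,0,0,0,0,0,-0.9,0,0,0,0,0,0,-0.9,0,0,0,0,0,0,-0.9,0,0,0,0,0,0,-0.9,0,0,0,0,0,0,-0.9,0,0,0,0,0.08,0.8,0,0,0,0,0,0,0.8,0,0,0,0,0,0,0.8,0,0,0,0,0,0,0.84,0,0,0,0,0]
}}

```text
time: 32.85
tool_pos: [0.5638, 0.2086, 0.2135]
tcp_rot: [3.087, -0.579, -0.002]
wrist_force: [-0.4, -0.1, -0.2]
width: -0.002
```

{"fn": "arm_command", "kwargs": {
  "steps": [0,0,0.4,0,0,0,0,0,0,0.3,0,0,0,0,0,0,0.2,0,0,0,0,0,0,0,0,0,0,0]
}}

```text
time: 33.35
tool_pos: [0.5646, 0.211, 0.1861]
tcp_rot: [3.087, -0.577, -0.003]
wrist_force: [-0.2, -0.4, -0.2]
width: -0.004
```

```bash
python3 look.py 26;python3 tilt.py 26
```

```text
t 33.35 pos [0.5646 0.211  0.1861] jaw -21.19 zax [-1.9e-03 -5.0e-04 -1.0e+00] F [-0.21 -0.42 -0.2 ] M [-0.02  0.02 -0.05] w -0.004
26 top [3.38 1.62] 0.516
26 ringL [0.38 0.  ] 0.904
26 skirt [0.25 0.  ] 0.911
26 bot [0.25 0.12] 0.916
```

View pics/l26.png

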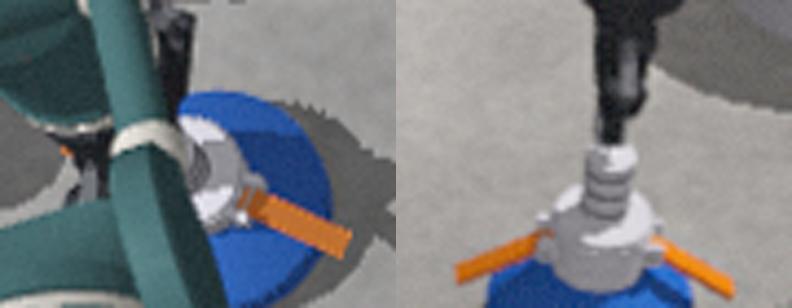

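{"fn": "arm_command", "kwargs": {
  "steps": [0,0.05,0.15,0,0,0,0,0,0,0.15,0,0,0,0,0,0,0,0,0,0,0]
}}

```text
time: 33.83
tool_pos: [0.5641, 0.2091, 0.1777]
tcp_rot: [3.087, -0.579, -0.002]
wrist_force: [-0.6, 0.1, -0.1]
width: -0.001
```

{"fn": "arm_command", "kwargs": {
  "steps": [0,0,0.1,0,0,0,0,0,0,0,0,0,0,0]
}}

```text
time: 34.08
tool_pos: [0.5649, 0.2093, 0.1758]
tcp_rot: [-3.087, 0.579, -0.001]
wrist_force: [0.2, 0.0, 0.8]
width: 0.002
```

```bash
python3 -c "
from h import *
from workcell import bot
show(bot.read_state())"
```

```text
t 34.08 pos [0.5649 0.2093 0.1758] jaw -21.24 zax [ 9.e-04  3.e-04 -1.e+00] F [0.23 0.01 0.83] M [ 0.02 -0.01  0.01] w 0.002
```

{"fn": "arm_command", "kwargs": {
  "steps": [0,0,0.1,0,0,0,0,0,0,0,0,0,0,0]
}}

```text
time: 34.33
tool_pos: [0.5654, 0.2094, 0.1758]
tcp_rot: [-3.087, 0.578, -0.004]
wrist_force: [-4.7, -1.0, 12.4]
width: -0.002
```

{"fn": "arm_command", "kwargs": {
  "steps": [0,0,-0.4,0,0,0,0,0,0,-0.9,0,0,0,0,0,0,-0.9,0,0,0,0,0,0,-0.9,0,0,0,0,0,0,0,0,0,0,0]
}}

```text
time: 34.95
tool_pos: [0.5662, 0.2097, 0.2683]
tcp_rot: [-3.085, 0.578, -0.008]
wrist_force: [-0.2, -0.4, 0.2]
width: -0.002
```

```bash
python3 look.py 27;python3 tilt.py 27
```

```text
t 34.95 pos [0.5662 0.2097 0.2683] jaw -21.23 zax [ 0.0053  0.0017 -1.    ] F [-0.18 -0.37  0.16] M [-0.01 -0.04 -0.03] w -0.002
27 top [0.12 0.  ] 0.991
27 ringL [0.25 0.  ] 0.992
27 skirt [0.25 0.  ] 0.912
27 bot [0.25 0.12] 0.919
```

View pics/b27.png

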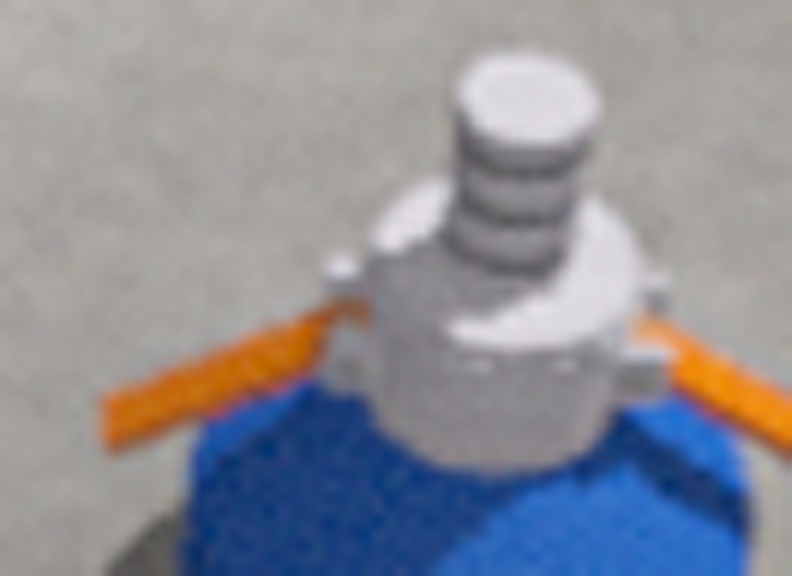

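Upright again (stub match 0.99, shift 0.25 px or less). Now I'll check both arm angles by fitting lines to the orange blobs.

```bash
python3 - <<'E'
from h import *
C=np.array([.5665,.2157,.110])
for n,boxes in(("scene",{"b":(305,160,336,200),"a":(355,160,385,205)}),("top",{"b":(198,210,235,245),"a":(155,190,184,225)})):
    c=dict(np.load(f"{n}27.npz"));h=cv2.cvtColor(c["img"],cv2.COLOR_RGB2HSV);m=(h[...,0]<20)&(h[...,1]>130)&(h[...,2]>60)
    for k,(x0,y0,x1,y1) in boxes.items():
        ys,xs=np.nonzero(m[y0:y1,x0:x1]);
        if len(xs)<15: print(n,k,"few",len(xs));continue
        pts=np.stack([xs+x0,ys+y0],1).astype(np.float32)
        v=cv2.fitLine(pts,cv2.DIST_L2,0,.01,.01).ravel();e=pts@v[:2];print(n,k,len(xs),"slope",(v[1]/v[0]).round(3),pts[e.argmin()],pts[e.argmax()])
        d=np.array([-.362,-.932,0])*(1 if k=="b" else -1)
        for a in(-.4,-.46,-.53,-.59):
            nn=np.array([0,0,1.])*np.cos(a)-d*np.sin(a)
            P=[proj(c,C+d*(.037+l*np.cos(a))+[0,0,l*np.sin(a)]+nn*.0035) for l in(.015,.075)];w=P[1]-P[0];print("   ",a,(w[1]/w[0]).round(3),P[1].round(1))
E
```

```text
scene b 81 slope -0.445 [314. 188.] [332. 178.]
    -0.4 -0.258 [310.4 184.2]
    -0.46 -0.307 [310.9 185.2]
    -0.53 -0.367 [311.5 186.3]
    -0.59 -0.422 [312.2 187.2]
scene a 75 slope 0.647 [359. 179.] [376. 191.]
    -0.4 0.363 [378.6 187. ]
    -0.46 0.422 [377.8 187.9]
    -0.53 0.497 [376.9 188.9]
    -0.59 0.569 [376.  189.8]
top b 151 slope 0.478 [204. 226.] [229. 234.]
    -0.4 0.414 [229.9 234.5]
    -0.46 0.423 [229.5 234.5]
    -0.53 0.434 [228.9 234.5]
    -0.59 0.444 [228.4 234.5]
top a few 0
```

View pics/l27.png

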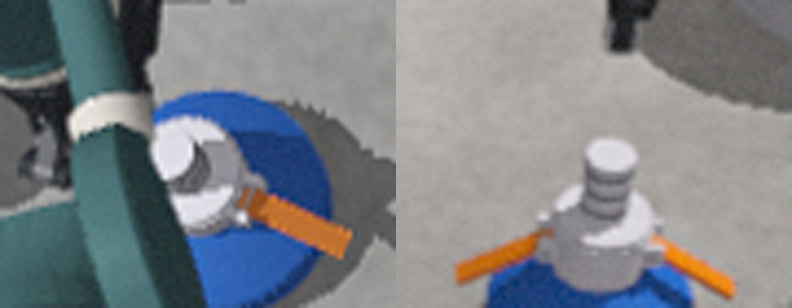

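```bash
python3 - <<'E'
from h import *
a=np.load("scene0.npz")["img"].astype(int);b=np.load("scene27.npz")["img"].astype(int)
d=np.abs(a-b).sum(2)
for n,(x0,y0,x1,y1) in dict(mug=(100,232,148,280),glass=(270,212,302,240),pitcher=(405,140,455,205),soap=(238,238,288,276),tongue=(244,172,300,192),bowl=(328,212,380,254)).items(): print(n,(d[y0:y1,x0:x1]>90).sum())
from workcell import bot
show(bot.read_state());print(bot.finish_job())
E
```

```text
mug 0
glass 119
pitcher 0
soap 136
tongue 0
bowl 0
t 35.05 pos [0.5643 0.2091 0.2647] jaw -21.23 zax [-4.e-04 -1.e-04 -1.e+00] F [ 0.2  -0.03 -0.8 ] M [-0.03  0.01 -0.04] w -0.001
the job is handed in; nothing more can be done
None
```

```bash
python3 - <<'E'
from h import *
o=[cv2.resize(np.load(f"scene{t}.npz")["img"][200:285,230:310,::-1],None,fx=4.8,fy=4.8,interpolation=cv2.INTER_CUBIC) for t in(0,27)]
cv2.imwrite("pics/gs.png",np.hstack(o))
E
```

```text
(no output)
```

View pics/gs.png

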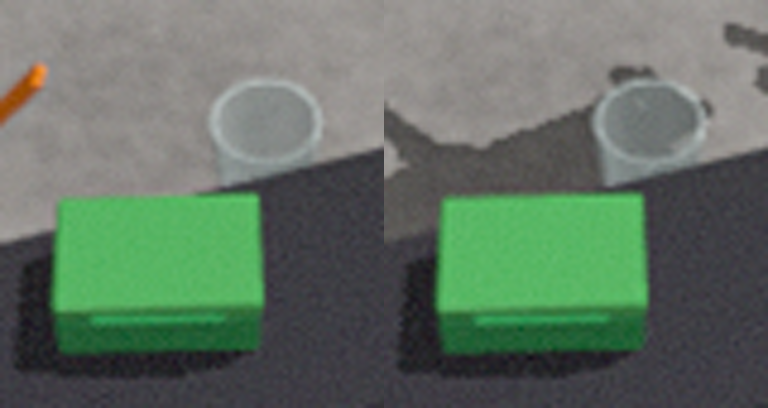

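The coupling is fully home on the canister neck with both orange arms down, and I handed the job in at 35 s with the gripper clear; no verdict was reported. The order was as asked: pushed home with both arms up, then the -y arm down, then the +y arm.

**Last checks:**
- **Seating:** the push home met a hard stop at TCP z 0.165, as expected. In the final picture the coupling is within about 0.3 px of its just-seated pose and upright.
- **Arms:** their image slopes put both at about 0.55–0.65 rad below level, i.e. on their stops.
- **Robot:** the wrist force was about zero, with the fingertips well above the stub.
- **Other things:** the mug, pitcher, tongue cleaner and bowl showed no change in the picture. The soap box and glass differ only by the robot's shadow.

**What went wrong or disagreed:**
- **Entry onto the neck:** the first try touched the rim about 4 mm too far in +x; I backed up and shifted.
- **Arm stops:** pressing each arm onto its stop leaned the coupling, about 0.06 rad with the first arm and less with the second. I re-seated it each time by pressing on the stub top.
- **Measurements:** the two cameras disagreed by several mm in x. The shut fingertips also sit about 15 mm behind the TCP rather than 14 mm ahead, so I relied on contact forces.

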